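Pack the seal box for the parcel round

ROBOT

A 6-joint arm with a two-finger parallel gripper is mounted at the origin on the work surface. World frame = base frame: x ahead of the robot, y to its left, z up, the work surface at z = 0. Lengths are in mm, angles in degrees, forces in N, time in s.
With the tool pointing down it reaches from about 300 to 850 mm from the base axis. Payload 4.2 kg.
Tool frame: the origin (TCP) lies between the finger pads; the fingertips stand 8 mm ahead of it and the grasp point (between the pads) lies 11 mm behind it; x points along the fingers, y is the direction in which the jaws open and shut, and the axes are right-handed (so a half turn about x gives the same grasp; the last joint's range is limited). The gripper opens to 91 mm and grips with 3 to 60 N. Pads are 32 mm wide; open, the fingers measure 118 mm over their backs; the gripper's body (76 mm by 178 mm) begins 60 mm behind the grasp point.
Start: joints at [-65.661, 18.312, 89.639, -0, 72.044, -1.146], TCP at [247.414, -519.065, 221.976] pointing down, gripper open.
Joint ranges: [-177.97, 177.97], [-48.28, 115.42], [12.27, 149.76], [-77.06, 257.06], [2.81, 150.46], [-146.56, 146.56]. Speed limits (degrees/s): [147.25, 147.25, 180, 180, 180, 180].

INTERFACE

Orientations are given as [roll, pitch, yaw] about the fixed x, y, z axes, in that order (R = Rz(yaw) Ry(pitch) Rx(roll)).
In Python, from workcell import env gives the robot as it stands.
- The arm moves only by the tool arm_command, never from a script. Its arguments are lists of equal length, an entry for each row: "slide": the shift along the tool's x, y, z in cm, a list of three; "turn": the turn, a rotation vector about the tool's x, y, z in rad, a list of three; "grip": the closure in counts, from 0 (fully open) to 255 (shut). A call has 1 to 20 rows; each row is the pose to reach, as a shift and turn from the pose commanded when the call began, along the tool's axes at that moment; what a row does not reach only later rows make up. A row lasts 1/12 s, in which the tool goes at most 41.7 mm and 7.16 degrees, less where a joint would pass 70% of its speed; a pose out of reach is approached as far as the arm can. A call with a gripper value outside its range is refused whole. The fingers move at their own pace and stop on an object; "newtons" is the grip in N (left out, the last holds). Time passes only in rows, so rows that repeat a pose let the fingers close. It gives the time, the measured TCP pose, the force and the opening at its end, in the units of the state.
- env.state(): the state, without advancing time (a new reading comes with each control period).
- env.grab_frame(name): name is "side" or "top" or "wrist"; returns (picture, depth): 420x560x3 uint8, red, green, blue; 420x560 float32, mm along the optical axis (not along the pixel's ray), 0 where there is no reading.
- env.calibration(name): a dict with "K" (3x3 intrinsics, pixels), "camera_from_world" (4x4, takes a point from world to camera coordinates); the wrist camera has in their place "T_tool_cam" (4x4, takes a point from camera to tool coordinates, whose origin is the TCP and whose axes are the tool frame's). Camera axes: x right, y up, looking along -z (the intrinsics and any distortion apply to the point x, -y, -z); pixel columns grow to the right and rows downward; lengths in mm; the calibration is good to about 2 mm. A picture is of the moment at which its call begins: read the wrist's pose just before it. calibration takes no time and is no camera call.
- env.job_done(): hands the job in, once; it reports no verdict.
Trained networks look in the newest picture that a camera, given by its name, has taken for a name from the list of things; names that differ only in an ending like _2 or _b are one class to them, and where a whole thing is asked for, a point or a joint stands for the part that bears it (a point fixed in the world has none). Each returns a list of dicts, best first, with "p" (0 to 1); they miss things now and then, are a little off and sometimes report something else, mostly with a low value. They report only what shows in the picture. A call takes as long as a camera call. They do not tell look-alikes from the thing itself.
- env.search_frame(camera, label): "point" ([x, y, z] in mm, in world coordinates, good to about 4 mm: the middle of the surface that is visible of it).
The state is a dict: "time_s": time; "qpos": joint angles; "qvel": joint speeds; "effort": joint torques, N m; "ee_pos": TCP position; "ee_rot": TCP orientation; "force": force on the tool from outside, world axes, zero at the start; "torque": the same for the moment, N m; "gripper_width": finger opening in mm.
Only numpy, scipy, OpenCV 4.12 (cv2) and the standard library are available. Lean on these libraries where they do the work, as an engineer would, in place of code of your own. Each camera call takes 0.05 s, during which the arm holds its last target.

TASK

Pack the black torch and the flat metal seal tin that stands on end in the birch stand into the open steel seal box, both below the rim, and close the lid fully. The tin can only be drawn out of the stand on end, so lay it down flat on the counter, let it go, and take it again lying flat to pack it. Set the two down rather than drop them, and leave everything else, the brass key fob too, where it is.

Things in the scene. Friction and masses are not known exactly. Their poses are not given: they have to be found in the camera images.
- tin_center (a point): Flat rectangular metal tin, 100 x 58 x 26 mm, about 0.2 kg. Point: its centre. Axes: z along its 100 mm length (up while it stands on end in the stand), x along its 58 mm width, y through its 26 mm thickness. It starts on end in one of the stand's two wide bays; its foot rests 12 mm above the counter.
- torch_center (a point): Black pocket torch lying on the counter, 110 mm long; round body 26 mm in diameter; hexagonal head (26 mm long, at +x) and hexagonal tail (14 mm long, at -x), both 34 mm across flats, so that it hardly rolls. Point: its centre, 17 mm above what it lies on. x along its length, towards the lens. About 0.12 kg.
- fob_center (a point): Brass padlock key fob lying flat: a tag 42 x 26 x 9 mm with a small ring and key fast on its +x end, reaching to 63 mm from the tag's centre (one rigid piece; ring and key are at most 7 mm high). Point: the centre of the tag; x along its 42 mm length, y across its 26 mm width, z up. About 0.07 kg. Not to be moved.
- box_in (a point): Steel seal box, fixed to the counter. Point: centre of its inner floor, 4 mm above the counter. Inside 135 mm along x, 160 mm along y and 50 mm deep (rim 50 mm above this point, 54 mm above the counter); walls 4 mm thick. x points from the front wall to the hinge wall, y along the hinge, z up. The torch on top of the tin would be too high; the tin and the torch fit side by side with their lengths along x.
- lid (a joint): Lid of the seal box, hinged along its +x rim: 0 is shut, about 1.57 upright, 1.9 the stop when open. Starts open. A stiff hinge: it stays where it is left and follows a push of a few newtons at its free edge. Flat steel sheet 4 mm thick, about 143 mm from hinge to free edge, 168 mm wide, with a knob (about 30 mm wide, standing out 40 mm) in the middle of its width, 113 mm from the hinge, on the outer face (up when shut; facing away from the robot when open).
- lid_hinge (a point): Point at the middle of the lid's hinge line.
- stand: Slotted birch stand, fixed, 90 mm along x, 150 mm along y, 42 mm high. Origin: centre of its underside. A row of slots along y, all open at both x ends, 30 mm deep: two wide bays (29 mm) centred at y = -45 and +45 mm, two narrow slots (9 mm) at y = -13 and +13 mm for the dividers.
- pad: Black stamp-pad case on end in the other wide bay, 76 mm along x, 26 mm thick, 66 mm high: lower and wider than the tin. Not to be moved. Origin: centre of its underside.
- divider_a: Clear acrylic divider upright in a narrow slot, 80 mm along x, 6 mm thick, 100 mm high. Not to be moved. Origin: centre of its lower edge.
- divider_b: A second acrylic divider like the first, in the other narrow slot. Not to be moved.
- cup: White porcelain cup, 76 mm in diameter at the rim, 80 mm high. Not to be moved or tipped. Origin: centre of its underside.
- stamp: Small wooden hand stamp, 36 mm in diameter, 55 mm high. Not to be moved. Origin: centre of its underside.
- tape: Grey tape dispenser with a roll, 130 mm along x, 55 mm wide, 91 mm high. Not to be moved. Origin: centre of its underside.
- scanner: Grey hand scanner lying on the counter, from -50 to +83 mm along its x, 60 mm wide, 34 mm high. Not to be moved. Origin: underside, middle of its handle.
There are look-alikes about, which are no part of the job. What is shaped like the part that bears tin_center but pink is not meant.

How it is judged:
By the outcome, as a careful person would: the job done as asked, in the order asked, and still so for the second after the job is handed in, with the robot touching nothing.
It also fails if it takes over 72 s, if anything falls off the work surface, if the arm or the gripper's body presses on something with over 40 N, if the wrist force passes 120 N, or if a joint passes its speed limit or range.

## Working session

There is one attempt and no reset: what is moved stays moved. The work goes in short steps, Python scripts to look and compute and a tool call to move; the robot and the scene stay as the last step left them, time stands still between calls to the robot, and variables do not carry over. Pictures are saved under pics/ and viewed, and the job is handed in when it is done.

Besides the shell and the picture viewer there is one more tool, called after "Call:" as name(argument=value, ...) on one line, values as JSON. arm_command: Moves the arm, as the interface text tells. Its arguments: {"type":"object","properties":{"slide":{"type":"array","items":{"type":"array","items":{"type":"number"}}},"turn":{"type":"array","items":{"type":"array","items":{"type":"number"}}},"grip":{"type":"array","items":{"type":"number"}},"newtons":{"type":"number"}},"required":["slide","turn","grip"]}

```bash
ls; mkdir -p pics; cat > h.py <<'E'
from workcell import env
import numpy as np, cv2
from scipy.spatial.transform import Rotation as R
def grab(n):
    s=env.state(); im,d=env.grab_frame(n); return s,im,d
def save(im,name): cv2.imwrite('pics/'+name,cv2.cvtColor(im,cv2.COLOR_RGB2BGR))
def world(n,s,d):
    c=env.calibration(n); K=np.array(c['K']); 
    v,u=np.mgrid[0:d.shape[0],0:d.shape[1]]
    X=(u-K[0,2])/K[0,0]*d; Y=(v-K[1,2])/K[1,1]*d
    P=np.stack([X,-Y,-d,np.ones_like(d)],-1)
    if 'T_tool_cam' in c:
        T=np.eye(4); T[:3,:3]=R.from_euler('xyz',s['ee_rot'],degrees=True).as_matrix(); T[:3,3]=s['ee_pos']; M=T@np.array(c['T_tool_cam'])
    else: M=np.linalg.inv(np.array(c['camera_from_world']))
    W=P@M.T
    W=W[...,:3]; W[d==0]=np.nan
    return W
E
python3 - <<'E'
from h import *
print(env.state())
for n in ['side','top','wrist']:
    c=env.calibration(n); print({k:np.round(v,3).tolist() for k,v in c.items() if not isinstance(v,str)})
    s,im,d=grab(n); save(im,n+'0.png'); np.savez(''+n+'0.npz',im=im,d=d)
E
```

```text
pics
{'time_s': 0.0, 'qpos': array([-6.56618223e+01,  1.83496217e+01,  8.97067301e+01, -4.08219057e-04,
        7.20434455e+01, -1.14882110e+00]), 'qvel': array([-0.01580848,  0.06592515,  0.04134234,  0.01890905,  0.04641156,
        0.02257569]), 'effort': array([ 2.92754492e-03, -4.12452900e+01, -2.31972635e+01,  7.29709561e-02,
        4.58345900e-02, -1.31220304e-04]), 'ee_pos': array([ 247.19421572, -518.60428623,  221.13831751]), 'ee_rot': array([-90.92599684,  89.90020195, 114.56112819]), 'force': array([-0.01058012,  0.70240034,  0.48869507]), 'torque': array([-0.01437599,  0.0591888 , -0.00604307]), 'gripper_width': 91.30479160654129}
{'K': [[498.272, 0.0, 274.213], [0.0, 498.272, 213.925], [0.0, 0.0, 1.0]], 'camera_from_world': [[0.974, -0.224, -0.014, -562.908], [0.162, 0.662, 0.731, -166.643], [-0.155, -0.715, 0.682, -1190.948], [0.0, 0.0, 0.0, 1.0]]}
{'K': [[544.29, 0.0, 279.901], [0.0, 544.29, 215.516], [0.0, 0.0, 1.0]], 'camera_from_world': [[-0.019, -1.0, 0.002, 48.108], [0.978, -0.018, 0.21, -569.406], [-0.21, 0.006, 0.978, -1321.8], [0.0, 0.0, 0.0, 1.0]]}
{'K': [[309.443, 0.0, 276.656], [0.0, 309.443, 208.616], [0.0, 0.0, 1.0]], 'T_tool_cam': [[-0.0, 0.249, -0.968, -163.402], [1.0, 0.0, 0.0, -0.424], [0.0, -0.968, -0.249, -70.444], [0.0, 0.0, 0.0, 1.0]]}
```

View pics/top0.png

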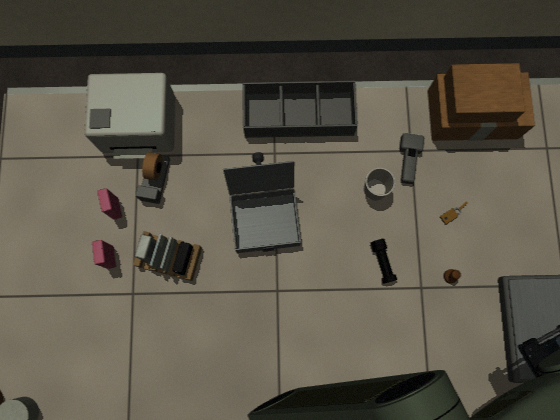

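View pics/side0.png

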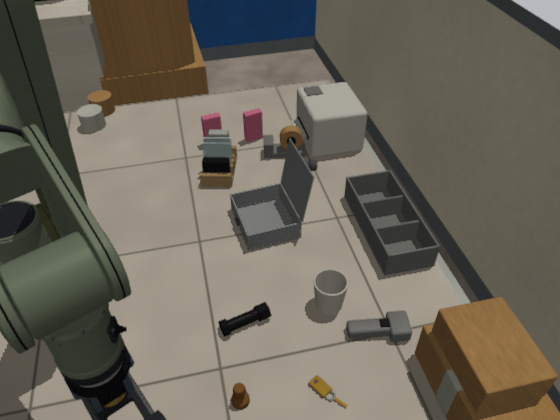

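View pics/wrist0.png

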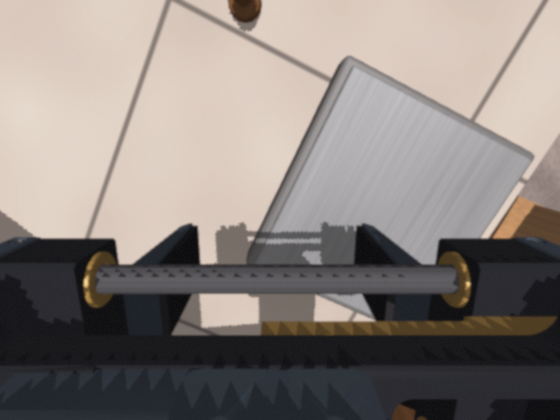

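```bash
python3 - <<'E'
from h import *
for cam in ['top','side']:
  for l in ['tin_center','torch_center','fob_center','lid','stand','pad','cup','stamp','tape','scanner','divider_a']:
    r=env.search_frame(cam,l)
    print(cam,l,[(np.round(q['point']).tolist(),round(q['p'],2)) for q in r[:4]])
print(env.state()['time_s'])
E
```

```text
top tin_center [([476.0, 474.0, 90.0], 0.82), ([611.0, 467.0, 92.0], 0.79), ([487.0, 363.0, 109.0], 0.61), ([467.0, 300.0, 43.0], 0.21)]
top torch_center [([459.0, -220.0, 32.0], 0.94)]
top fob_center [([573.0, -411.0, 10.0], 0.64)]
top lid [([652.0, 87.0, 135.0], 0.82), ([656.0, -224.0, 36.0], 0.55), ([410.0, -393.0, 16.0], 0.3)]
top stand [([465.0, 301.0, 44.0], 0.62)]
top pad [([461.0, 279.0, 76.0], 0.97), ([658.0, -223.0, 35.0], 0.32)]
top cup [([658.0, -219.0, 36.0], 0.56)]
top stamp [([407.0, -393.0, 20.0], 0.75)]
top tape [([682.0, 362.0, 56.0], 0.94)]
top scanner [([746.0, -310.0, 31.0], 0.87)]
top divider_a [([477.0, 309.0, 88.0], 0.83), ([481.0, 337.0, 88.0], 0.67)]
side tin_center [([608.0, 461.0, 63.0], 0.86), ([492.0, 365.0, 117.0], 0.53)]
side torch_center [([458.0, -230.0, 31.0], 0.77), ([657.0, 79.0, 137.0], 0.53)]
side fob_center [([576.0, -415.0, 9.0], 0.55)]
side lid [([654.0, 79.0, 134.0], 0.84)]
side stand [([472.0, 266.0, 29.0], 0.7)]
side pad [([470.0, 278.0, 71.0], 0.66)]
side cup [([650.0, -216.0, 54.0], 0.66)]
side stamp [([414.0, -403.0, 15.0], 0.76)]
side tape [([685.0, 354.0, 53.0], 0.55)]
side scanner [([740.0, -319.0, 27.0], 0.81)]
side divider_a [([482.0, 315.0, 90.0], 0.88)]
1.25
```

```bash
python3 - <<'E'
from h import *
z=np.load('top0.npz'); im=z['im'];d=z['d']
W=world('top',None,d); np.save('Wt.npy',W)
a=cv2.resize(im[170:290,90:210],(600,600),interpolation=cv2.INTER_CUBIC)
save(cv2.convertScaleAbs(a,alpha=1.8),'c1.png')
b=cv2.resize(im[140:260,210:310],None,fx=5,fy=5,interpolation=cv2.INTER_CUBIC); save(cv2.convertScaleAbs(b,alpha=1.8),'c2.png')
# counter z
print('counter',np.nanmedian(W[300:340,150:250,2]))
def fit(mask,name):
    pts=W[mask][:,:2].astype(np.float32); print(name,len(pts),cv2.minAreaRect(pts), np.nanmedian(W[mask][:,2]))
X,Y,Z=W[...,0],W[...,1],W[...,2]
reg=(X>380)&(X<560)&(Y>240)&(Y<400)
fit(reg&(Z>100)&(Y>340),'tin')
fit(reg&(Z>60)&(Z<80)&(Y<300),'pad')
fit(reg&(Z>85)&(Y<345),'div')
fit(reg&(Z>30)&(Z<50),'stand')
reg=(X>450)&(X<680)&(Y>-20)&(Y<200)
fit(reg&(Z>46)&(Z<60)&(X<640),'rim')
fit(reg&(Z>1)&(Z<12),'boxfloor')
fit(reg&(Z>100),'lid')
reg=(X>390)&(X<540)&(Y>-290)&(Y<-170)
fit(reg&(Z>12)&(Z<60),'torch')
E
```

```text
counter 0.6238674226577814
tin 338 ((482.1115417480469, 361.29095458984375), (50.64566421508789, 67.19554138183594), 71.490966796875) 111.81176836348504
pad 262 ((466.7900695800781, 283.9276428222656), (26.84332275390625, 75.69857788085938), 73.91301727294922) 76.90953301031891
div 303 ((473.0845642089844, 310.3608093261719), (72.41973876953125, 79.43173217773438), 73.07778930664062) 107.68732357169961
stand 607 ((478.1095275878906, 327.8890380859375), (151.35299682617188, 90.24758911132812), 74.7989730834961) 42.495888201578055
rim 475 ((563.8611450195312, 77.41598510742188), (150.23492431640625, 168.2300567626953), 5.5862884521484375) 53.892406675020084
boxfloor 3746 ((564.468994140625, 90.02063751220703), (219.781494140625, 228.87205505371094), 89.94263458251953) 4.424141235557727
lid 1347 ((660.9461059570312, 87.3548583984375), (38.831275939941406, 166.810546875), 4.78125) 154.62380049364538
torch 524 ((456.3181457519531, -225.1429443359375), (111.64633178710938, 40.12715148925781), 14.338472366333008) 29.52926135401981
```

View pics/c1.png

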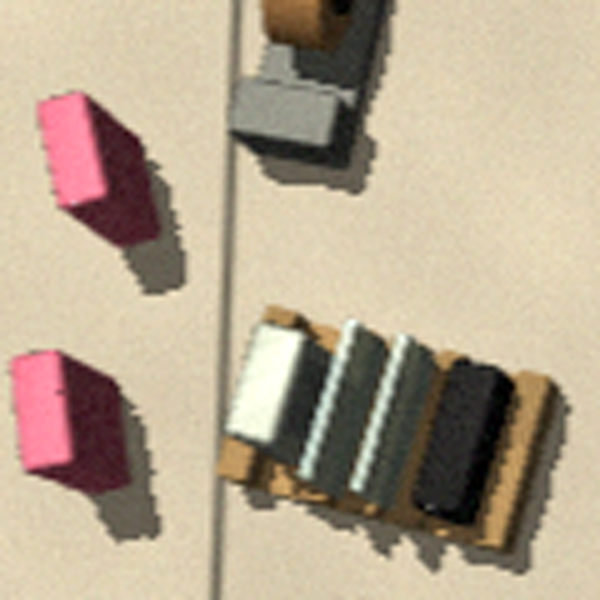

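View pics/c2.png

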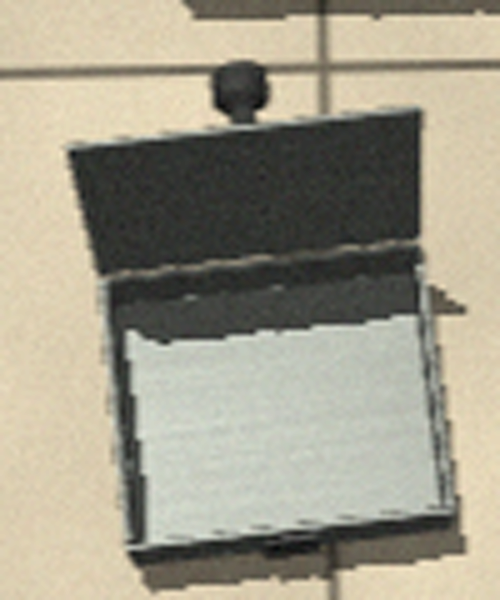

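```bash
cat >> h.py <<'E'
def plan(pos,Rm,s=None):
    s=s or env.state()
    R0=R.from_euler('xyz',s['ee_rot'],degrees=True).as_matrix()
    sl=R0.T@(np.array(pos)-s['ee_pos'])/10
    tr=R.from_matrix(R0.T@Rm).as_rotvec()
    print('slide',np.round(sl,2).tolist(),'turn',np.round(tr,3).tolist(),'rows',round(max(np.linalg.norm(sl)/4.17,np.degrees(np.linalg.norm(tr))/7.16),1))
def tool(point,jaw):
    x=np.array(point,float);x/=np.linalg.norm(x); y=np.array(jaw,float); y-=x*(x@y); y/=np.linalg.norm(y)
    return np.stack([x,y,np.cross(x,y)],1)
def az(a,b=0): return np.array([np.cos(np.radians(a)),np.sin(np.radians(a)),b])
def st():
    s=env.state(); print(round(s['time_s'],2),'q',np.round(s['qpos'],1),'p',np.round(s['ee_pos'],1),'r',np.round(s['ee_rot'],1),'F',np.round(s['force'],1),'w',round(s['gripper_width'],1)); return s
E
python3 - <<'E'
from h import *
s=st(); print(R.from_euler('xyz',s['ee_rot'],degrees=True).as_matrix().round(2))
W=np.load('Wt.npy');X,Y,Z=W[...,0],W[...,1],W[...,2]
im=np.load('top0.npz')['im'].astype(float)
br=im.sum(-1)
def fit(mask,name):
    pts=W[mask][:,:2].astype(np.float32); r=cv2.minAreaRect(pts); print(name,len(pts),np.round(r[0],1),np.round(r[1],1),round(r[2],1),'z',np.nanpercentile(W[mask][:,2],[5,50,95]).round(1))
reg=(X>440)&(X<540)&(Y>345)&(Y<395)
for t in (106,108,110): fit(reg&(Z>t),'tin%d'%t)
# box rim: transform
for yaw in (4,5,5.5,6,):
  c=np.array([564,77]); u=az(yaw)[:2]; v=np.array([-u[1],u[0]])
  a=(X-c[0])*u[0]+(Y-c[1])*u[1]; b=(X-c[0])*v[0]+(Y-c[1])*v[1]
  m=(Z>50)&(Z<57)&(abs(a)<60)&(abs(b)<100)
  L=m&(b>60);Rr=m&(b<-60); F=(Z>50)&(Z<57)&(a<-55)&(a>-100)&(abs(b)<70)
  f=lambda p,q: np.polyfit(p,q,1).round(3)
  print(yaw,'L',f(a[L],b[L]),np.percentile(b[L],[2,50,98]).round(1),'R',f(a[Rr],b[Rr]),np.percentile(b[Rr],[2,50,98]).round(1),'F',f(b[F],a[F]),np.percentile(a[F],[2,50,98]).round(1))
# lid profile in plane
yaw=5.3;u=az(yaw)[:2];v=np.array([-u[1],u[0]])
a=(X-564)*u[0]+(Y-77)*u[1]; b=(X-564)*v[0]+(Y-77)*v[1]
m=(Z>70)&(abs(b)<90)&(a>40)&(a<140)
p=np.polyfit(Z[m],a[m],1); print('lid a(z)',p,'angle',np.degrees(np.arctan2(1,-p[0])), 'zmax',np.percentile(Z[m],99.5),'b',np.percentile(b[m],[1,99]))
m=(abs(b-0)<70)&(a>130)&(a<300)
for lo in range(130,300,10):
  k=m&(a>lo)&(a<lo+10)
  if k.sum(): print(lo,k.sum(),np.percentile(Z[k],[5,50,95]).round(),end=' | ')
# lower part of torch
E
```

```text
1.25 q [-65.7  18.3  89.6   0.   72.   -1.1] p [ 247.4 -519.1  222. ] r [ 99.2  90.  -55.4] F [-0.3 -0.1 -0. ] w 91.3
[[ 0.    0.43 -0.9 ]
 [-0.   -0.9  -0.43]
 [-1.    0.   -0.  ]]
tin106 279 [482.  362.8] [45.7 70.6] 78.8 z [107.7 112.3 116.6]
tin108 263 [482.  362.8] [45.7 70.6] 78.8 z [108.9 112.4 116.6]
tin110 227 [482. 362.] [46.1 69.2] 76.8 z [110.4 112.9 116.7]
4 L [2.3000e-02 8.2225e+01] [79.7 82.4 84.7] R [ 3.2000e-02 -8.1602e+01] [-84.4 -81.5 -78.4] F [-2.6000e-02 -6.9482e+01] [-73.2 -69.6 -65.6]
5 L [5.0000e-03 8.2204e+01] [80.1 82.2 84.3] R [ 1.3000e-02 -8.1593e+01] [-83.8 -81.8 -79.1] F [-8.0000e-03 -6.9451e+01] [-73.2 -69.5 -66.4]
5.5 L [-4.0000e-03  8.2204e+01] [80.3 82.3 84.2] R [ 5.0000e-03 -8.1586e+01] [-83.7 -81.6 -79.4] F [  0.    -69.448] [-73.2 -69.5 -66.7]
6 L [-1.2000e-02  8.2209e+01] [79.9 82.1 84.2] R [-4.0000e-03 -8.1586e+01] [-83.8 -81.5 -79.5] F [ 9.0000e-03 -6.9426e+01] [-73.2 -69.3 -66.7]
lid a(z) [ 0.22486944 58.23662022] angle 102.67326345552061 zmax 198.15235776902787 b [-81.45417177  82.89608099]
130 39 [165. 171. 177.] | 140 2 [167. 167. 168.] | 160 120 [-3.  1.  6.] | 170 147 [-4.  1.  5.] | 180 145 [-3.  1.  6.] | 190 151 [-3.  1.  5.] | 200 179 [-6.  1.  6.] | 210 173 [-4.  1.  6.] | 220 186 [-5.  1.  6.] | 230 373 [-2. 16. 71.] | 240 271 [-3. 35. 72.] | 250 60 [-3.  2. 73.] | 260 80 [-4.  4. 70.] | 270 163 [-2.  6. 37.] | 280 176 [-2.  6. 46.] | 290 159 [-3.  6. 41.] |
```

```bash
python3 - <<'E'
from h import *
W=np.load('Wt.npy');X,Y,Z=W[...,0],W[...,1],W[...,2]
u=az(-15.2)[:2];v=np.array([-u[1],u[0]])
a=(X-478.1)*u[0]+(Y-327.9)*u[1]; b=(X-478.1)*v[0]+(Y-327.9)*v[1]
m=(Z>106)&(b>28)&(b<62)&(abs(a)<60)
print('tin a',np.percentile(a[m],[1,3,50,97,99]).round(1),'b',np.percentile(b[m],[1,3,50,97,99]).round(1),m.sum())
m=(Z>100)&(b>5)&(b<22)&(abs(a)<60); print('div',np.percentile(a[m],[2,50,98]),np.percentile(b[m],[2,50,98]))
# side camera
z=np.load('side0.npz'); W=world('side',None,z['d']);X,Y,Z=W[...,0],W[...,1],W[...,2]
a=(X-478.1)*u[0]+(Y-327.9)*u[1]; b=(X-478.1)*v[0]+(Y-327.9)*v[1]
m=(Z>60)&(Z<110)&(b>26)&(b<66)&(abs(a)<60); print('side tin',m.sum(),np.percentile(a[m],[2,50,98]).round(1),np.percentile(b[m],[2,50,98]).round(1))
E
```

```text
tin a [-27.8 -26.8   0.   26.8  28.5] b [32.2 32.7 44.3 56.3 57.1] 251
div [-38.89242099  -1.03045726  37.47483269] [ 9.25862645 11.50351556 17.08757026]
side tin 57 [-19.7   7.5  35.1] [30.1 36.1 54.8]
```

```bash
python3 - <<'E'
from h import *
plan([452,-226.2,130],tool([0,0,-1],az(104.3)))
plan([452,-226.2,10],tool([0,0,-1],az(104.3)))
E
```

```text
slide [9.2, -17.64, -31.07] turn [-2.946, 0.0, -0.0] rows 23.6
slide [21.2, -17.64, -31.07] turn [-2.946, 0.0, -0.0] rows 23.6
```

Call:
arm_command(slide=[[4,-17.64,-31.07],[4,-17.64,-31.07],[4,-17.64,-31.07],[4,-17.64,-31.07],[4,-17.64,-31.07],[4,-17.64,-31.07],[4,-17.64,-31.07],[4,-17.64,-31.07],[4,-17.64,-31.07],[4,-17.64,-31.07],[4,-17.64,-31.07],[4,-17.64,-31.07],[4,-17.64,-31.07],[4,-17.64,-31.07],[4,-17.64,-31.07],[4,-17.64,-31.07],[4,-17.64,-31.07],[4,-17.64,-31.07],[4,-17.64,-31.07],[4,-17.64,-31.07]], turn=[[-2.946,0,0],[-2.946,0,0],[-2.946,0,0],[-2.946,0,0],[-2.946,0,0],[-2.946,0,0],[-2.946,0,0],[-2.946,0,0],[-2.946,0,0],[-2.946,0,0],[-2.946,0,0],[-2.946,0,0],[-2.946,0,0],[-2.946,0,0],[-2.946,0,0],[-2.946,0,0],[-2.946,0,0],[-2.946,0,0],[-2.946,0,0],[-2.946,0,0]], grip=[0,0,0,0,0,0,0,0,0,0,0,0,0,0,0,0,0,0,0,0])

```text
time_s: 2.92
ee_pos: [452.0, -226.2, 182.1]
ee_rot: [-31.0, 90.0, -41.9]
force: [0.6, 1.0, -0.4]
gripper_width: 91.2
```

```bash
python3 - <<'E'
from h import *
st()
plan([452,-226.2,130],tool([0,0,-1],az(104.3)))
E
```

```text
2.92 q [ -27.9   13.8  102.1   -0.    64.  -107. ] p [ 452.  -226.2  182.1] r [-31.   90.  -41.9] F [ 0.6  1.  -0.4] w 91.2
slide [5.21, -0.0, -0.0] turn [-0.44, 0.0, 0.0] rows 3.5
```

Call:
arm_command(slide=[[3,0,0],[5.2,0,0],[5.2,0,0],[5.2,0,0],[5.2,0,0]], turn=[[-0.44,0,0],[-0.44,0,0],[-0.44,0,0],[-0.44,0,0],[-0.44,0,0]], grip=[0,0,0,0,0])

```text
time_s: 3.33
ee_pos: [451.9, -226.1, 129.6]
ee_rot: [144.8, 90.0, 158.8]
force: [-0.1, 0.1, -0.9]
gripper_width: 91.0
```

```bash
python3 - <<'E'
from h import *
st()
s,im,d=grab('wrist'); W=world('wrist',s,d)
save(im,'w1.png')
X,Y,Z=W[...,0],W[...,1],W[...,2]
m=(X>390)&(X<530)&(Y>-300)&(Y<-160)&(Z>8)&(Z<45)
pts=W[m][:,:2].astype(np.float32); print(len(pts),cv2.minAreaRect(pts),np.percentile(W[m][:,2],[5,50,98]))
E
```

```text
3.33 q [ -27.9   16.7  106.5   -0.    56.8 -131.9] p [ 451.9 -226.1  129.6] r [144.8  90.  158.8] F [-0.1  0.1 -0.9] w 91.0
3778 ((454.52783203125, -226.5860137939453), (106.21733093261719, 39.044219970703125), 13.765947341918945) [19.85787359 29.3268789  35.41729731]
```

View pics/w1.png

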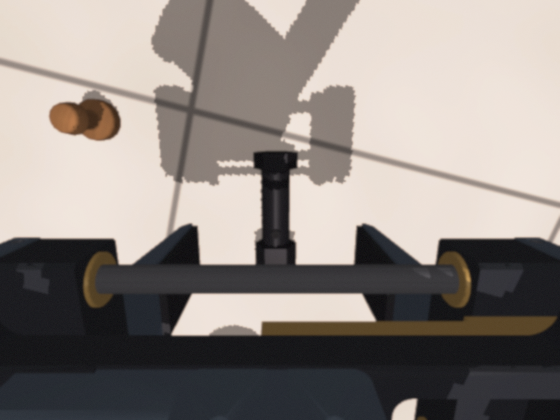

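Call:
arm_command(slide=[[4,0,0],[8,0,0],[11,0,0],[11.9,0,0],[11.9,0,0],[11.9,0,0],[11.9,0,0],[11.9,0,0],[11.9,0,0],[11.9,0,0],[11.9,0,0],[11.9,0,0],[11.9,0,0]], turn=[[0,0,0],[0,0,0],[0,0,0],[0,0,0],[0,0,0],[0,0,0],[0,0,0],[0,0,0],[0,0,0],[0,0,0],[0,0,0],[0,0,0],[0,0,0]], grip=[0,0,0,0,0,120,255,255,255,255,255,255,255], newtons=20)

```text
time_s: 4.47
ee_pos: [452.0, -226.2, 11.0]
ee_rot: [-66.1, 90.0, -52.1]
force: [0.0, -0.3, 0.8]
gripper_width: 41.3
```

```bash
python3 - <<'E'
from h import *
st()
E
```

```text
4.47 q [ -27.9   25.6  114.3   -0.    40.1 -131.8] p [ 452.  -226.2   11. ] r [-66.1  90.  -52.1] F [ 0.  -0.3  0.8] w 41.3
```

Still closing; let it finish, then lift a little.

Call:
arm_command(slide=[[0,0,0],[0,0,0],[0,0,0],[0,0,0],[0,0,0],[0,0,0]], turn=[[0,0,0],[0,0,0],[0,0,0],[0,0,0],[0,0,0],[0,0,0]], grip=[255,255,255,255,255,255], newtons=20)

```text
time_s: 4.97
ee_pos: [452.1, -226.3, 11.0]
ee_rot: [-67.0, 90.0, -53.1]
force: [-0.2, -1.3, 0.4]
gripper_width: 25.6
```

```bash
python3 - <<'E'
from h import *
st()
# target: box frame y=-46, centre of torch x=0 -> grasp -5.. 
def bx(x,y): u=az(5.5)[:2]; v=np.array([-u[1],u[0]]); return np.array([564,77.3])+x*u+y*v
p=bx(-6,-46); print(p)
plan([452,-226.2,150],tool([0,0,-1],az(104.3)))
plan([*p,150],tool([0,0,-1],az(95.5)))
E
```

```text
4.97 q [ -27.9   25.6  114.3   -0.    40.1 -131.8] p [ 452.1 -226.3   11. ] r [-67.   90.  -53.1] F [-0.2 -1.3  0.4] w 25.6
[562.43652743  30.93670036]
slide [-13.9, 0.0, -0.0] turn [-0.006, 0.0, 0.0] rows 3.3
slide [-13.91, 22.3, 16.91] turn [0.147, 0.0, 0.0] rows 7.5
```

Call:
arm_command(slide=[[-3,0,0],[-7,0,0],[-11,0,0],[-13.9,2.5,2],[-13.9,22.3,16.9],[-13.9,22.3,16.9],[-13.9,22.3,16.9],[-13.9,22.3,16.9],[-13.9,22.3,16.9],[-13.9,22.3,16.9],[-13.9,22.3,16.9],[-13.9,22.3,16.9],[-13.9,22.3,16.9],[-13.9,22.3,16.9],[-13.9,22.3,16.9]], turn=[[0,0,0],[0,0,0],[0,0,0],[0,0,0],[0.147,0,0],[0.147,0,0],[0.147,0,0],[0.147,0,0],[0.147,0,0],[0.147,0,0],[0.147,0,0],[0.147,0,0],[0.147,0,0],[0.147,0,0],[0.147,0,0]], grip=[255,255,255,255,255,255,255,255,255,255,255,255,255,255,255])

```text
time_s: 6.22
ee_pos: [561.6, 29.5, 149.8]
ee_rot: [-157.6, 90.0, -152.2]
force: [0.4, -0.9, -1.0]
gripper_width: 25.7
```

```bash
cat >> h.py <<'E'
def bx(x,y): u=az(5.5)[:2]; v=np.array([-u[1],u[0]]); return np.array([564,77.3])+x*u+y*v
E
python3 - <<'E'
from h import *
st()
s,im,d=grab('wrist'); W=world('wrist',s,d); save(im,'w2.png')
X,Y,Z=W[...,0],W[...,1],W[...,2]
u=az(5.5)[:2];v=np.array([-u[1],u[0]])
a=(X-564)*u[0]+(Y-77.3)*u[1]; b=(X-564)*v[0]+(Y-77.3)*v[1]
m=(Z>45)&(Z<62)&(a<-50)&(a>-90)&(abs(b)<95); print(m.sum(), np.percentile(a[m],[2,50,98]),np.percentile(b[m],[2,98]),np.median(Z[m]))
for sgn in (1,-1):
  m=(Z>45)&(Z<62)&(abs(a)<60)&(b*sgn>70)&(b*sgn<95); print(m.sum(), np.percentile(b[m],[2,50,98]) if m.sum() else 0)
E
```

```text
6.22 q [  1.8  20.4  97.6  -0.   62.1 -93.5] p [561.6  29.5 149.8] r [-157.6   90.  -152.2] F [ 0.4 -0.9 -1. ] w 25.7
1471 [-73.06498149 -67.76868351 -51.55276037] [-83.12729913  82.01585917] 54.13757570903016
924 [79.01503808 79.90763907 82.99855445]
455 [-84.27804613 -81.73424204 -80.30469674]
```

View pics/w2.png

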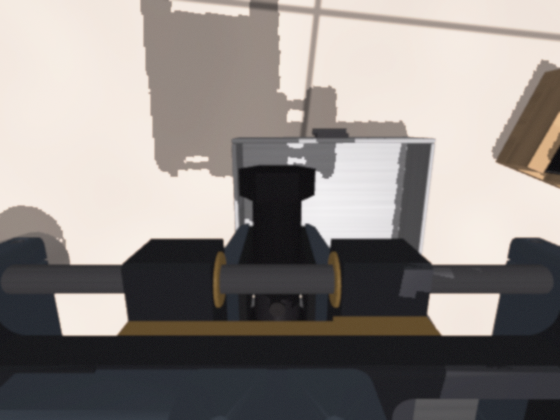

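```bash
python3 - <<'E'
from h import *
st()
p=bx(-5,-46)
plan([*p,15.4],tool([0,0,-1],az(95.5)))
E
```

```text
6.27 q [  1.9  20.4  97.6  -0.   62.1 -93.5] p [561.8  29.6 150. ] r [-147.8   90.  -142.4] F [ 0.3  1.2 -0.7] w 25.5
slide [13.46, 0.13, 0.18] turn [-0.002, -0.0, 0.0] rows 3.2
```

Call:
arm_command(slide=[[3,0.13,0.18],[6.5,0.13,0.18],[9.5,0.13,0.18],[11.5,0.13,0.18],[12.5,0.13,0.18],[13,0.13,0.18],[13.3,0.13,0.18],[13.5,0.13,0.18],[13.5,0.13,0.18],[13.5,0.13,0.18]], turn=[[0,0,0],[0,0,0],[0,0,0],[0,0,0],[0,0,0],[0,0,0],[0,0,0],[0,0,0],[0,0,0],[0,0,0]], grip=[255,255,255,255,255,255,255,255,255,255])

```text
time_s: 7.1
ee_pos: [564.8, 32.4, 16.0]
ee_rot: [-5.7, 89.9, -0.1]
force: [0.1, -0.1, -1.5]
gripper_width: 25.4
```

```bash
python3 - <<'E'
from h import *
st()
E
```

```text
7.1 q [  2.1  29.2 105.9  -0.   44.7 -93.4] p [564.8  32.4  16. ] r [-5.7 89.9 -0.1] F [ 0.1 -0.1 -1.5] w 25.4
```

Call:
arm_command(slide=[[0.08,0,0],[0.08,0,0],[0.08,0,0],[0.08,0,0],[0.08,0,0],[0.08,0,0],[0.08,0,0]], turn=[[0,0,0],[0,0,0],[0,0,0],[0,0,0],[0,0,0],[0,0,0],[0,0,0]], grip=[255,255,165,165,165,165,165])

```text
time_s: 7.68
ee_pos: [564.0, 32.5, 14.2]
ee_rot: [-54.3, 90.0, -48.8]
force: [-0.5, -0.2, -0.4]
gripper_width: 32.1
```

```bash
python3 - <<'E'
from h import *
st()
E
```

```text
7.68 q [  2.1  29.3 106.1  -0.   44.6 -93.4] p [564.   32.5  14.2] r [-54.3  90.  -48.8] F [-0.5 -0.2 -0.4] w 32.1
```

```bash
cat >> h.py <<'E'
us=az(-15.2); vs=np.array([-us[1],us[0],0])
def standpose(dz=0,tilt=30,off=12,z=92,a=0,b=44.5):
    t=-np.sin(np.radians(tilt))*vs+np.array([0,0,-np.cos(np.radians(tilt))])
    G=np.array([478.1,327.9,0])+us*a+vs*(b+off)+np.array([0,0,z+dz])
    return G+11*t, tool(t,us)
E
python3 - <<'E'
from h import *
st()
R0=tool([0,0,-1],az(95.5))
plan([564,32.5,210],R0)
plan([490,250,230],R0)
p,Rm=standpose(110); print(p)
plan(p,Rm)
E
```

```text
7.68 q [  2.1  29.3 106.1  -0.   44.6 -93.4] p [564.   32.5  14.2] r [-54.3  90.  -48.8] F [-0.5 -0.2 -0.4] w 32.1
slide [-19.58, 0.0, 0.0] turn [0.0, 0.0, 0.0] rows 4.7
slide [-21.58, 22.36, -5.27] turn [0.0, 0.0, 0.0] rows 7.6
[491.47164811 377.11584122 192.47372056]
slide [-17.83, 35.0, -3.91] turn [1.882, -0.348, -0.504] rows 15.8
```

Call:
arm_command(slide=[[-3,0,0],[-7,0,0],[-11,0,0],[-15,0,0],[-19,0,0],[-21.6,11,-2.5],[-21.6,22.4,-5.3],[-21.6,22.4,-5.3],[-21.6,22.4,-5.3],[-21.6,22.4,-5.3],[-21.6,22.4,-5.3],[-21.6,22.4,-5.3]], turn=[[0,0,0],[0,0,0],[0,0,0],[0,0,0],[0,0,0],[0,0,0],[0,0,0],[0,0,0],[0,0,0],[0,0,0],[0.5,-0.09,-0.13],[0.5,-0.09,-0.13]], grip=[165,165,165,165,0,0,0,0,0,0,0,0])

```text
time_s: 8.68
ee_pos: [488.5, 253.9, 230.6]
ee_rot: [-47.2, 85.8, -55.0]
force: [0.9, -0.4, 0.1]
gripper_width: 82.4
```

```bash
python3 - <<'E'
from h import *
st()
p,Rm=standpose(110); plan(p,Rm)
s,im,d=grab('top'); save(im,'t1.png')
W=world('top',s,d);X,Y,Z=W[...,0],W[...,1],W[...,2]
u=az(5.5)[:2];v=np.array([-u[1],u[0]])
a=(X-564)*u[0]+(Y-77.3)*u[1]; b=(X-564)*v[0]+(Y-77.3)*v[1]
m=(Z>18)&(Z<48)&(abs(a)<60)&(b<-15)&(b>-74)
print(m.sum(),np.percentile(a[m],[1,50,99]).round(1),np.percentile(b[m],[1,50,99]).round(1),np.percentile(Z[m],[5,50,99]))
E
```

```text
8.68 q [ 28.7  15.6  92.4  -4.4  71.6 -52.1] p [488.5 253.9 230.6] r [-47.2  85.8 -55. ] F [ 0.9 -0.4  0.1] w 82.4
slide [3.08, 12.44, -1.55] turn [1.649, -0.309, -0.444] rows 13.9
510 [-55.3   1.7  53.7] [-62.5 -43.4 -24.9] [23.01113155 33.1184889  43.33601033]
```

View pics/t1.png

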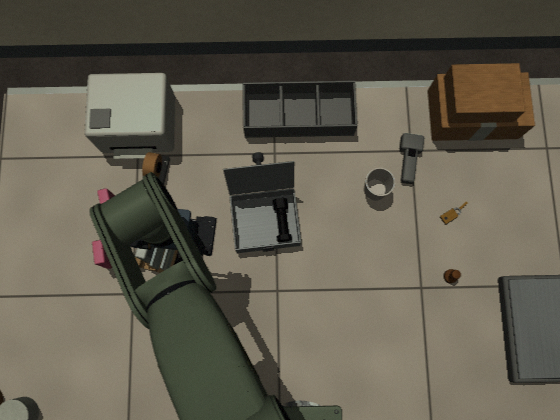

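Call:
arm_command(slide=[[0,12.44,-1.55],[0,12.44,-1.55],[0,12.44,-1.55],[0,12.44,-1.55],[0,12.44,-1.55],[0,12.44,-1.55],[0,12.44,-1.55],[0,12.44,-1.55],[0,12.44,-1.55],[1,12.44,-1.55],[3.08,12.44,-1.55],[3.08,12.44,-1.55],[3.08,12.44,-1.55],[3.08,12.44,-1.55],[3.08,12.44,-1.55],[3.08,12.44,-1.55],[3.08,12.44,-1.55]], turn=[[1.649,-0.309,-0.444],[1.649,-0.309,-0.444],[1.649,-0.309,-0.444],[1.649,-0.309,-0.444],[1.649,-0.309,-0.444],[1.649,-0.309,-0.444],[1.649,-0.309,-0.444],[1.649,-0.309,-0.444],[1.649,-0.309,-0.444],[1.649,-0.309,-0.444],[1.649,-0.309,-0.444],[1.649,-0.309,-0.444],[1.649,-0.309,-0.444],[1.649,-0.309,-0.444],[1.649,-0.309,-0.444],[1.649,-0.309,-0.444],[1.649,-0.309,-0.444]], grip=[0,0,0,0,0,0,0,0,0,0,0,0,0,0,0,0,0])

```text
time_s: 10.15
ee_pos: [492.6, 373.1, 191.7]
ee_rot: [-0.3, 59.9, -105.2]
force: [0.9, -0.0, 0.4]
gripper_width: 91.1
```

```bash
python3 - <<'E'
from h import *
st()
p,Rm=standpose(110); plan(p,Rm)
s,im,d=grab('wrist'); W=world('wrist',s,d);save(im,'w3.png');X,Y,Z=W[...,0],W[...,1],W[...,2]
a=(X-478.1)*us[0]+(Y-327.9)*us[1]; b=(X-478.1)*vs[0]+(Y-327.9)*vs[1]
m=(Z>90)&(Z<120)&(b>26)&(b<64)&(abs(a)<60)
print(m.sum(),np.percentile(a[m],[1,50,99]).round(1),np.percentile(b[m],[1,50,99]).round(1),np.percentile(Z[m],[5,50,99])) if m.sum() else 0
E
```

```text
10.15 q [ 43.9  37.4  68.  -15.2 100.6  59.5] p [492.6 373.1 191.7] r [  -0.3   59.9 -105.2] F [ 0.9 -0.   0.4] w 91.1
slide [-0.25, -0.21, -0.27] turn [0.005, 0.002, 0.0] rows 0.1
3177 [-26.1   1.5  29.8] [34.9 55.3 59.8] [ 92.99209933 111.7815798  113.75119824]
```

View pics/w3.png

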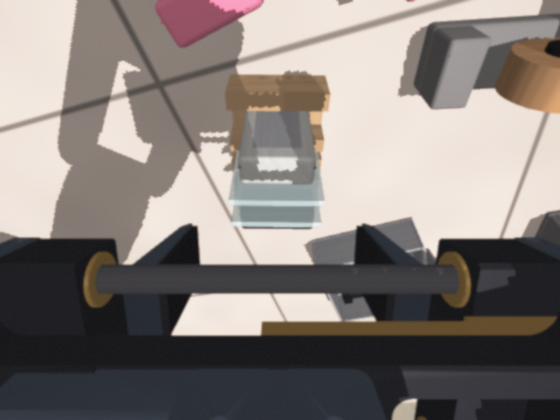

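```bash
python3 - <<'E'
from h import *
for dz in (60,0):
  p,Rm=standpose(dz,a=1,b=45.5); plan(p,Rm)
E
```

```text
slide [4.06, -0.07, -2.87] turn [0.005, 0.001, -0.0] rows 1.2
slide [9.26, -0.06, -5.88] turn [0.005, 0.001, -0.0] rows 2.6
```

Call:
arm_command(slide=[[2,-0.07,-1.6],[4.06,-0.07,-2.87],[6,-0.07,-4],[7.7,-0.06,-5],[8.7,-0.06,-5.5],[9.26,-0.06,-5.88],[9.26,-0.06,-5.88],[9.26,-0.06,-5.88],[9.26,-0.06,-5.88]], turn=[[0,0,0],[0,0,0],[0,0,0],[0,0,0],[0,0,0],[0,0,0],[0,0,0],[0,0,0],[0,0,0]], grip=[0,0,0,0,0,0,0,0,0])

```text
time_s: 10.95
ee_pos: [493.4, 378.5, 83.7]
ee_rot: [0.0, 60.0, -105.0]
force: [0.5, -0.6, 0.2]
gripper_width: 91.4
```

```bash
python3 - <<'E'
from h import *
st()
p,Rm=standpose(0,a=1,b=45.5); plan(p,Rm)
s,im,d=grab('side'); save(cv2.resize(im[80:220,130:330],None,fx=4,fy=4),'s1.png')
E
```

```text
10.95 q [ 44.2  42.2  74.6 -14.8  89.5  62.9] p [493.4 378.5  83.7] r [   0.   60. -105.] F [ 0.5 -0.6  0.2] w 91.4
slide [0.15, -0.05, 0.02] turn [0.002, -0.0, -0.002] rows 0.0
```

View pics/s1.png

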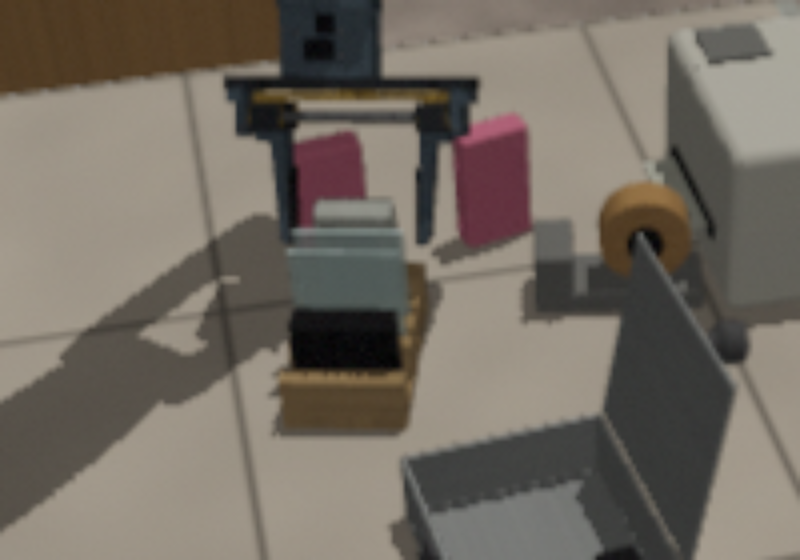

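Call:
arm_command(slide=[[0.15,-0.03,0],[0.15,-0.03,0],[0.15,-0.03,0],[0.15,-0.03,0],[0.15,-0.03,0],[0.15,-0.03,0],[0.15,-0.03,0],[0.15,-0.03,0]], turn=[[0,0,0],[0,0,0],[0,0,0],[0,0,0],[0,0,0],[0,0,0],[0,0,0],[0,0,0]], grip=[255,255,255,255,255,255,255,255], newtons=40)

```text
time_s: 11.67
ee_pos: [492.6, 377.4, 81.0]
ee_rot: [-0.1, 59.9, -105.1]
force: [1.4, -0.2, -0.3]
gripper_width: 57.8
```

```bash
python3 - <<'E'
from h import *
st()
p,Rm=standpose(120,a=1,b=45.5); plan(p,Rm)
E
```

```text
11.67 q [ 44.2  42.3  74.9 -14.8  89.3  62.9] p [492.6 377.4  81. ] r [-1.000e-01  5.990e+01 -1.051e+02] F [ 1.4 -0.2 -0.3] w 57.8
slide [-10.53, -0.01, 6.05] turn [0.002, 0.002, -0.001] rows 2.9
```

Gripped at 57.8 mm (the tin's width). Lift straight up.

Call:
arm_command(slide=[[-1,0,0.58],[-2.5,0,1.45],[-4.5,0,2.6],[-7,0,4.03],[-9,0,5.18],[-10.5,0,6.05],[-10.5,0,6.05],[-10.5,0,6.05]], turn=[[0,0,0],[0,0,0],[0,0,0],[0,0,0],[0,0,0],[0,0,0],[0,0,0],[0,0,0]], grip=[255,255,255,255,255,255,255,255])

```text
time_s: 12.33
ee_pos: [492.6, 378.0, 202.9]
ee_rot: [-0.0, 60.0, -105.1]
force: [0.1, 0.0, -2.6]
gripper_width: 57.9
```

```bash
python3 - <<'E'
from h import *
st()
s,im,d=grab('side'); save(cv2.resize(im[40:220,130:330],None,fx=3,fy=3),'s2.png')
s,im,d=grab('wrist'); save(im,'w4.png')
# lay pose: tool az -15.8, decline 30, grasp point at height zg
t=az(-15.8)*np.cos(np.radians(30)); t[2]=-.5
Rl=tool(t,[t[1],-t[0],0]); print(Rl.round(2))
C=np.array([530,-150,0]); G=C-az(-15.8)*30+np.array([0,0,150+26]); plan(G+11*t,Rl); print(G+11*t)
R1=tool(standpose()[1][:,0],us)
E
```

```text
12.33 q [ 44.2  37.3  66.6 -15.1 102.1  59.5] p [492.6 378.  202.9] r [  -0.    60.  -105.1] F [ 0.1  0.  -2.6] w 57.9
[[ 0.83 -0.27 -0.48]
 [-0.24 -0.96  0.14]
 [-0.5   0.   -0.87]]
slide [27.69, 15.35, 41.63] turn [1.666, 1.208, 0.445] rows 16.8
[ 510.29981768 -144.42541031  170.5       ]
```

View pics/s2.png

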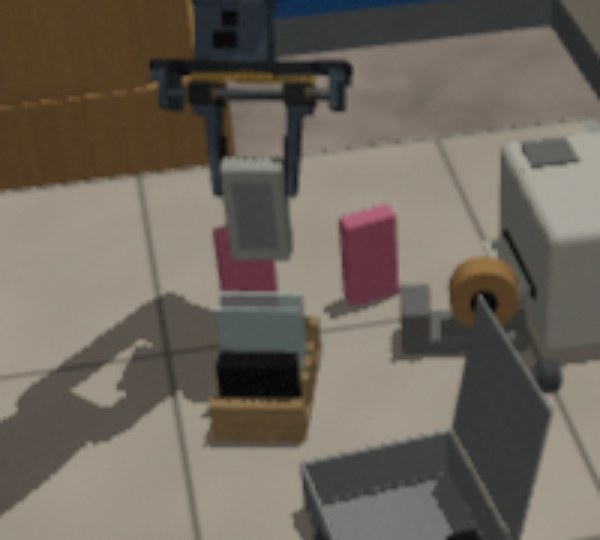

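View pics/w4.png

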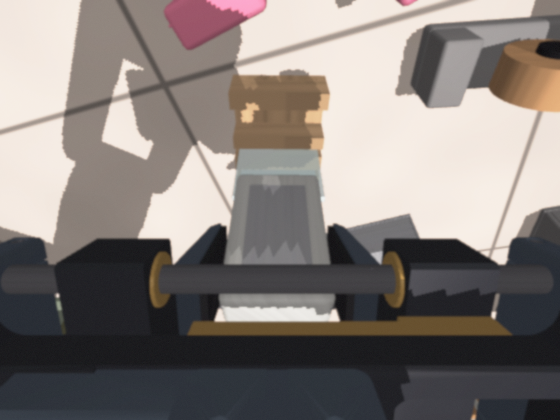

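```bash
python3 - <<'E'
from h import *
t=az(-15.8)*np.cos(np.radians(30)); t[2]=-.5
Rl=tool(t,[t[1],-t[0],0])
C=np.array([530,-150,0]); G=C-az(-15.8)*30+np.array([0,0,220]); plan(G+11*t,Rl)
plan([450,250,240],standpose()[1])
s,im,d=grab('wrist'); W=world('wrist',s,d)
P=W[180:235,245:305].reshape(-1,3);P=P[~np.isnan(P[:,0])]
c=P.mean(0); n=np.linalg.svd(P-c)[2][2]; n*=np.sign(n@vs); print('n in stand frame',[round(float(n@q),3) for q in (us,vs,np.array([0,0,1]))], 'c b', (c-[478.1,327.9,0])@vs)
E
```

```text
slide [23.89, 15.34, 43.84] turn [1.666, 1.208, 0.445] rows 16.8
slide [3.35, -0.75, 13.55] turn [0.003, 0.004, 0.001] rows 3.4
n in stand frame [-0.0, 1.0, -0.006] c b 59.03675930579733
```

Call:
arm_command(slide=[[1,-0.3,4],[2,-0.6,8],[3.35,-0.75,13.5],[23.9,15.3,43.8],[23.9,15.3,43.8],[23.9,15.3,43.8],[23.9,15.3,43.8],[23.9,15.3,43.8],[23.9,15.3,43.8],[23.9,15.3,43.8],[23.9,15.3,43.8],[23.9,15.3,43.8],[23.9,15.3,43.8],[23.9,15.3,43.8],[23.9,15.3,43.8],[23.9,15.3,43.8],[23.9,15.3,43.8],[23.9,15.3,43.8],[23.9,15.3,43.8],[23.9,15.3,43.8]], turn=[[0,0,0],[0,0,0],[0,0,0],[1.666,1.208,0.445],[1.666,1.208,0.445],[1.666,1.208,0.445],[1.666,1.208,0.445],[1.666,1.208,0.445],[1.666,1.208,0.445],[1.666,1.208,0.445],[1.666,1.208,0.445],[1.666,1.208,0.445],[1.666,1.208,0.445],[1.666,1.208,0.445],[1.666,1.208,0.445],[1.666,1.208,0.445],[1.666,1.208,0.445],[1.666,1.208,0.445],[1.666,1.208,0.445],[1.666,1.208,0.445]], grip=[255,255,255,255,255,255,255,255,255,255,255,255,255,255,255,255,255,255,255,255])

```text
time_s: 14.15
ee_pos: [513.2, -132.9, 213.7]
ee_rot: [166.1, 43.5, -8.4]
force: [0.8, 1.0, -1.6]
gripper_width: 58.0
```

```bash
python3 - <<'E'
from h import *
st()
t=az(-15.8)*np.cos(np.radians(30)); t[2]=-.5
Rl=tool(t,[t[1],-t[0],0])
C=np.array([530,-150,0]); G=C-az(-15.8)*30+np.array([0,0,220]); plan(G+11*t,Rl)
s,im,d=grab('side'); save(im,'s3.png')
E
```

```text
14.15 q [-21.7  -0.3 131.4  71.5  10.1  -4.3] p [ 513.2 -132.9  213.7] r [166.1  43.5  -8.4] F [ 0.8  1.  -1.6] w 58.0
slide [-0.14, 1.14, 0.31] turn [0.318, 0.222, 0.132] rows 3.3
```

View pics/s3.png

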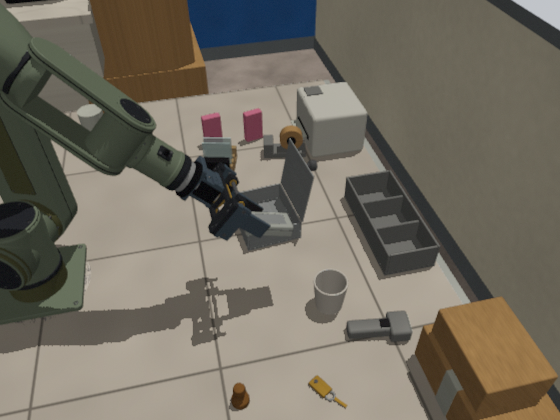

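```bash
cat >> h.py <<'E'
def lay(zg,A=10,C=(510,-165),dec=30,back=30):
    t=az(A)*np.cos(np.radians(dec)); t[2]=-np.sin(np.radians(dec))
    G=np.array([*C,0])-az(A)*back+np.array([0,0,zg])
    return G+11*t, tool(t,[t[1],-t[0],0])
E
python3 - <<'E'
from h import *
plan(*lay(180)); print(lay(180)[0])
E
```

```text
slide [1.39, 2.83, 4.8] turn [0.045, 0.263, -0.227] rows 2.8
[ 489.83732126 -168.55522427  174.5       ]
```

Call:
arm_command(slide=[[0.5,1,1.6],[1,2,3.2],[1.39,2.83,4.8],[1.39,2.83,4.8],[1.39,2.83,4.8],[1.39,2.83,4.8],[1.39,2.83,4.8]], turn=[[0.045,0.263,-0.227],[0.045,0.263,-0.227],[0.045,0.263,-0.227],[0.045,0.263,-0.227],[0.045,0.263,-0.227],[0.045,0.263,-0.227],[0.045,0.263,-0.227]], grip=[255,255,255,255,255,255,255])

```text
time_s: 14.78
ee_pos: [489.9, -170.5, 173.7]
ee_rot: [-179.8, 30.2, 10.0]
force: [-0.5, 0.6, -1.5]
gripper_width: 57.7
```

```bash
python3 - <<'E'
from h import *
st(); plan(*lay(180))
s,im,d=grab('side'); save(im,'s4.png')
s,im,d=grab('wrist'); save(im,'w5.png'); W=world('wrist',s,d); np.save('w5.npy',W)
E
```

```text
14.78 q [-48.3  12.6 139.1 102.4  48.8 -57.5] p [ 489.9 -170.5  173.7] r [-179.8   30.2   10. ] F [-0.5  0.6 -1.5] w 57.7
slide [-0.01, -0.2, -0.08] turn [-0.003, 0.004, -0.0] rows 0.1
```

View pics/s4.png

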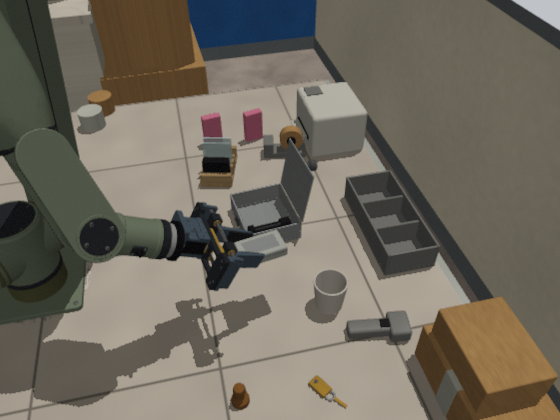

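View pics/w5.png

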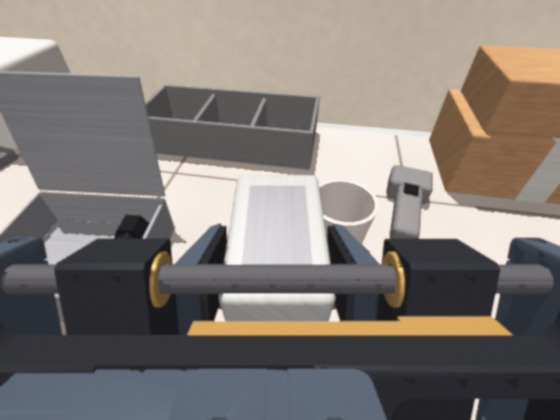

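```bash
python3 - <<'E'
from h import *
W=np.load('w5.npy')
P=W[195:235,250:305].reshape(-1,3);P=P[~np.isnan(P[:,0])]
c=P.mean(0); n=np.linalg.svd(P-c)[2][2]; n*=np.sign(n[2]); print(c,n.round(3))
s=st();G=s['ee_pos']-11*R.from_euler('xyz',s['ee_rot'],degrees=True).as_matrix()[:,0]; print('G',G)
# z of top face vs G
for zg in (90,40,28): plan(*lay(zg))
E
```

```text
[ 517.38711768 -164.77009011  182.2133904 ] [ 0.004 -0.003  1.   ]
14.88 q [-48.1  12.4 139.  102.4  48.8 -57.5] p [ 491.1 -169.2  176. ] r [179.9  30.1  10. ] F [ 0.9 -0.4 -1.6] w 57.5
G [ 481.77212403 -170.90564534  181.4846051 ]
slide [4.48, -0.11, 7.97] turn [0.003, 0.001, 0.0] rows 2.2
slide [6.99, -0.12, 12.3] turn [0.003, 0.001, 0.0] rows 3.4
slide [7.59, -0.13, 13.34] turn [0.003, 0.001, 0.0] rows 3.7
```

Call:
arm_command(slide=[[1.5,0,2.6],[3,0,5.2],[4.5,0,7.9],[5.8,0,10.2],[6.8,0,11.9],[7.2,0,12.6],[7.4,0,13],[7.4,0,13],[7.4,0,13]], turn=[[0,0,0],[0,0,0],[0,0,0],[0,0,0],[0,0,0],[0,0,0],[0,0,0],[0,0,0],[0,0,0]], grip=[255,255,255,255,255,255,255,255,255])

```text
time_s: 15.63
ee_pos: [491.9, -169.7, 28.4]
ee_rot: [179.6, 29.8, 10.0]
force: [0.3, -0.7, -1.1]
gripper_width: 57.8
```

```bash
python3 - <<'E'
from h import *
s=st();G=s['ee_pos']-11*R.from_euler('xyz',s['ee_rot'],degrees=True).as_matrix()[:,0]; print('G',G)
s,im,d=grab('side'); save(cv2.resize(im[150:330,80:340],None,fx=3,fy=3),'s5.png')
s,im,d=grab('wrist'); W=world('wrist',s,d);
P=W[195:235,250:305].reshape(-1,3);P=P[~np.isnan(P[:,0])]
c=P.mean(0); n=np.linalg.svd(P-c)[2][2]; n*=np.sign(n[2]); print(c,n.round(3))
Q=W[...,2][(np.abs(W[...,0]-600)<25)&(np.abs(W[...,1]+150)<20)]; print('counter',np.nanmedian(Q))
E
```

```text
15.63 q [-48.1  38.3 146.8 124.2  63.  -95.3] p [ 491.9 -169.7   28.4] r [179.6  29.8  10. ] F [ 0.3 -0.7 -1.1] w 57.8
G [ 482.53712338 -171.36568082   33.87906832]
[ 518.64594864 -164.78004299   36.26936425] [-0.004  0.003  1.   ]
counter 0.41255802636659666
```

View pics/s5.png

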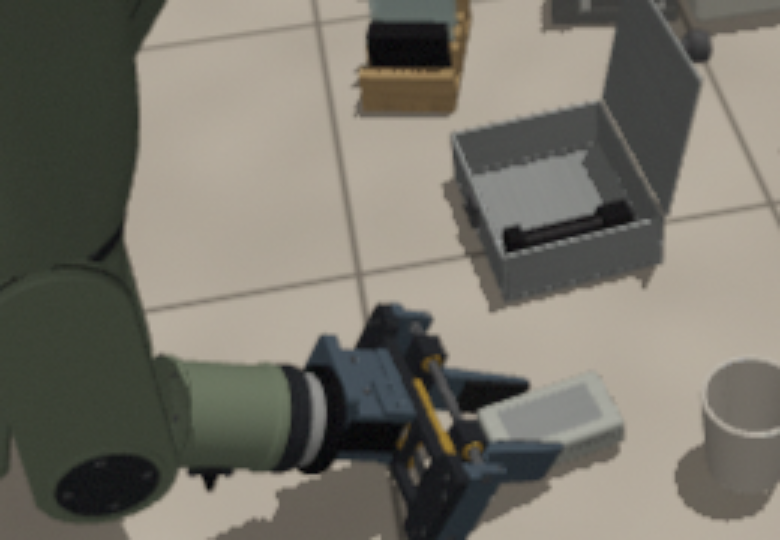

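Call:
arm_command(slide=[[0.2,0,0.35],[0.35,0,0.6],[0.4,0,0.69],[0.4,0,0.69],[0.4,0,0.69]], turn=[[0,0,0],[0,0,0],[0,0,0],[0,0,0],[0,0,0]], grip=[255,255,255,255,255])

```text
time_s: 16.15
ee_pos: [491.3, -170.5, 19.6]
ee_rot: [179.7, 29.9, 9.9]
force: [-1.5, 0.1, -1.6]
gripper_width: 57.7
```

Call:
arm_command(slide=[[0.05,0,0.09],[0.05,0,0.09],[0.05,0,0.09]], turn=[[0,0,0],[0,0,0],[0,0,0]], grip=[255,255,255])

```text
time_s: 16.4
ee_pos: [491.5, -170.4, 19.6]
ee_rot: [179.7, 29.7, 9.9]
force: [-4.2, -0.8, 5.6]
gripper_width: 57.4
```

```bash
python3 - <<'E'
from h import *
s=st()
s,im,d=grab('wrist'); W=world('wrist',s,d);
P=W[195:235,250:305].reshape(-1,3);P=P[~np.isnan(P[:,0])]
c=P.mean(0); n=np.linalg.svd(P-c)[2][2]; n*=np.sign(n[2]); print(c,n.round(3))
E
```

```text
16.4 q [-48.2  40.1 147.1 125.1  64.2 -97.1] p [ 491.5 -170.4   19.6] r [179.7  29.7   9.9] F [-4.2 -0.8  5.6] w 57.4
[ 518.37382838 -165.28360039   27.11698705] [-0.003  0.002  1.   ]
```

Call:
arm_command(slide=[[0,0,0],[0,0,0],[0,0,0],[0,0,0],[0,0,0]], turn=[[0,0,0],[0,0,0],[0,0,0],[0,0,0],[0,0,0]], grip=[80,60,40,40,40])

```text
time_s: 16.87
ee_pos: [491.7, -170.8, 18.9]
ee_rot: [179.7, 29.8, 9.9]
force: [0.5, -1.7, 2.3]
gripper_width: 76.6
```

Call:
arm_command(slide=[[-1,0,-0.3],[-3,0,-1.5],[-6,0,-4],[-9,0,-7],[-11,0,-10],[-13,0,-13],[-13,0,-13],[-13,0,-13]], turn=[[0,0,0],[0,0,0],[0,0,0],[0,0,0],[0,0,0],[0,0,0],[0,0,0],[0,0,0]], grip=[40,0,0,0,0,0,0,0])

```text
time_s: 17.53
ee_pos: [443.8, -178.2, 198.2]
ee_rot: [179.2, 29.8, 9.7]
force: [0.0, 0.0, 0.1]
gripper_width: 91.3
```

```bash
python3 - <<'E'
from h import *
st()
s,im,d=grab('top'); save(im,'t2.png'); W=world('top',s,d);X,Y,Z=W[...,0],W[...,1],W[...,2]
m=(X>440)&(X<590)&(Y>-230)&(Y<-100)&(Z>15)&(Z<32)
print(m.sum(), cv2.minAreaRect(W[m][:,:2].astype(np.float32)), np.median(Z[m]))
s,im,d=grab('side'); save(im,'s6.png'); W=world('side',s,d);X,Y,Z=W[...,0],W[...,1],W[...,2]
m=(X>440)&(X<590)&(Y>-230)&(Y<-100)&(Z>18)&(Z<32)
print(m.sum(), cv2.minAreaRect(W[m][:,:2].astype(np.float32)), np.median(Z[m]))
E
```

```text
17.53 q [-56.5   7.5 140.2  92.2  52.6 -52.8] p [ 443.8 -178.2  198.2] r [179.2  29.8   9.7] F [0.  0.  0.1] w 91.3
810 ((509.0899963378906, -166.34625244140625), (100.82953643798828, 59.82732009887695), 9.38991641998291) 26.18918423720845
963 ((513.3983764648438, -167.48521423339844), (99.83757781982422, 62.75843811035156), 9.441744804382324) 27.112345649060558
```

View pics/t2.png

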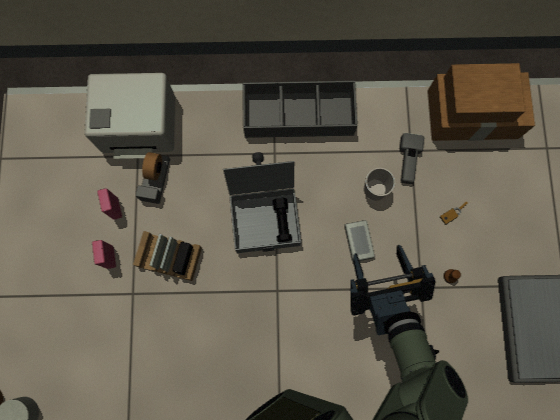

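View pics/s6.png

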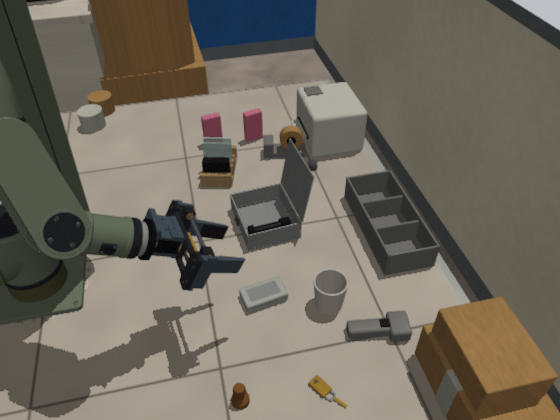

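```bash
python3 - <<'E'
from h import *
plan([508,-166.5,160],tool([0,0,-1],az(-80.6)))
E
```

```text
slide [7.42, 0.05, -0.24] turn [0.013, -1.048, 0.003] rows 8.4
```

Call:
arm_command(slide=[[1,0,0],[2,0,0],[3,0,0],[4,0,0],[5,0,0],[6,0,0],[7.4,0,-0.2],[7.4,0,-0.2],[7.4,0,-0.2],[7.4,0,-0.2],[7.4,0,-0.2]], turn=[[0,-1.048,0],[0,-1.048,0],[0,-1.048,0],[0,-1.048,0],[0,-1.048,0],[0,-1.048,0],[0,-1.048,0],[0,-1.048,0],[0,-1.048,0],[0,-1.048,0],[0,-1.048,0]], grip=[0,0,0,0,0,0,0,0,0,0,0])

```text
time_s: 18.55
ee_pos: [507.3, -166.6, 158.0]
ee_rot: [-177.1, 87.0, 13.1]
force: [0.7, 0.4, -0.7]
gripper_width: 91.4
```

```bash
python3 - <<'E'
from h import *
st()
plan([508,-166.5,160],tool([0,0,-1],az(-0)))
plan([508,-166.5,160],tool([0,0,-1],az(99.4)))
E
```

```text
18.55 q [-20.4  16.3 102.6   2.   58.6  58.4] p [ 507.3 -166.6  158. ] r [-177.1   87.    13.1] F [ 0.7  0.4 -0.7] w 91.4
slide [-0.19, 0.0, -0.08] turn [-1.392, -0.046, -0.035] rows 11.2
slide [-0.19, 0.0, -0.08] turn [-3.126, -0.005, -0.083] rows 25.0
```

Call:
arm_command(slide=[[0,0,0],[0,0,0],[0,0,0],[0,0,0],[0,0,0],[0,0,0],[0,0,0],[0,0,0],[0,0,0],[0,0,0],[0,0,0],[0,0,0],[0,0,0],[0,0,0],[0,0,0],[0,0,0]], turn=[[-2,-0.03,-0.06],[-2,-0.03,-0.06],[-2,-0.03,-0.06],[-2,-0.03,-0.06],[-2,-0.03,-0.06],[-2,-0.03,-0.06],[-2,-0.03,-0.06],[-2,-0.03,-0.06],[-2,-0.03,-0.06],[-2,-0.03,-0.06],[-2,-0.03,-0.06],[-2,-0.03,-0.06],[-2,-0.03,-0.06],[-2,-0.03,-0.06],[-2,-0.03,-0.06],[-2,-0.03,-0.06]], grip=[0,0,0,0,0,0,0,0,0,0,0,0,0,0,0,0])

```text
time_s: 19.88
ee_pos: [507.0, -165.8, 156.8]
ee_rot: [150.0, 89.3, 95.2]
force: [0.2, -0.9, 0.3]
gripper_width: 91.1
```

```bash
python3 - <<'E'
from h import *
st()
plan([508,-166.5,130],tool([0,0,-1],az(99.4)))
E
```

```text
19.88 q [-19.7  17.7 100.6   0.7  62.  -55.3] p [ 507.  -165.8  156.8] r [150.   89.3  95.2] F [ 0.2 -0.9  0.3] w 91.1
slide [2.68, 0.02, 0.14] turn [-1.12, -0.006, -0.012] rows 9.0
```

Call:
arm_command(slide=[[0,0,0],[0,0,0],[0,0,0],[0,0,0],[0,0,0],[1,0,0.1],[2,0,0.1],[2.7,0,0.1],[2.7,0,0.1],[2.7,0,0.1],[2.7,0,0.1],[2.7,0,0.1]], turn=[[-1.12,-0.006,-0.012],[-1.12,-0.006,-0.012],[-1.12,-0.006,-0.012],[-1.12,-0.006,-0.012],[-1.12,-0.006,-0.012],[-1.12,-0.006,-0.012],[-1.12,-0.006,-0.012],[-1.12,-0.006,-0.012],[-1.12,-0.006,-0.012],[-1.12,-0.006,-0.012],[-1.12,-0.006,-0.012],[-1.12,-0.006,-0.012]], grip=[0,0,0,0,0,0,0,0,0,0,0,0])

```text
time_s: 20.88
ee_pos: [508.5, -166.9, 132.2]
ee_rot: [-33.3, 89.7, -24.5]
force: [-1.1, -0.6, 0.2]
gripper_width: 91.0
```

```bash
python3 - <<'E'
from h import *
st()
s,im,d=grab('wrist'); save(im,'w6.png'); W=world('wrist',s,d);X,Y,Z=W[...,0],W[...,1],W[...,2]
m=(X>440)&(X<590)&(Y>-230)&(Y<-100)&(Z>18)&(Z<32)
print(m.sum(), cv2.minAreaRect(W[m][:,:2].astype(np.float32)), np.median(Z[m]))
plan([508,-166.5,10],tool([0,0,-1],az(99.4)))
E
```

```text
20.88 q [ -19.4   18.9  102.7   -0.    58.1 -118.2] p [ 508.5 -166.9  132.2] r [-33.3  89.7 -24.5] F [-1.1 -0.6  0.2] w 91.0
6766 ((509.751220703125, -166.97702026367188), (99.31755065917969, 58.007957458496094), 9.681626319885254) 26.552931739171214
slide [12.28, 0.11, -0.12] turn [-0.009, 0.005, 0.003] rows 2.9
```

View pics/w6.png

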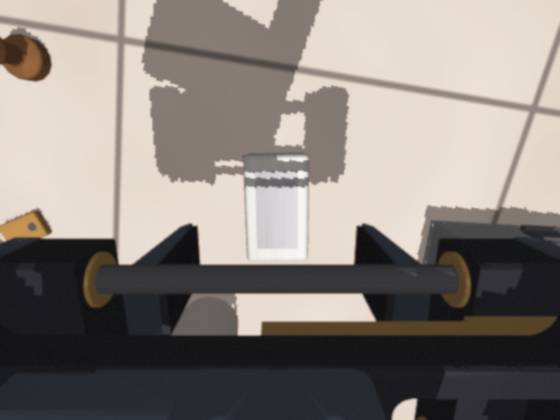

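Call:
arm_command(slide=[[4,0,0],[8,0,0],[11,0,0],[12,0,0],[12.2,0,0],[12.2,0,0],[12.2,0,0],[12.2,0,0],[12.2,0,0],[12.2,0,0],[12.2,0,0],[12.2,0,0],[12.2,0,0],[12.2,0,0]], turn=[[0,0,0],[0,0,0],[0,0,0],[0,0,0],[0,0,0],[0,0,0],[0,0,0],[0,0,0],[0,0,0],[0,0,0],[0,0,0],[0,0,0],[0,0,0],[0,0,0]], grip=[0,0,0,0,0,0,255,255,255,255,255,255,255,255], newtons=35)

```text
time_s: 22.1
ee_pos: [510.1, -167.7, 12.7]
ee_rot: [-31.7, 89.5, -22.8]
force: [-1.7, -0.2, 6.1]
gripper_width: 57.9
```

```bash
python3 - <<'E'
from h import *
st()
plan([508,-166.5,150],tool([0,0,-1],az(99.4)))
p=bx(-2,31)
plan([*p,150],tool([0,0,-1],az(95.5))); print(p)
E
```

```text
22.1 q [ -19.4   27.4  110.4   -0.    41.7 -118.3] p [ 510.1 -167.7   12.7] r [-31.7  89.5 -22.8] F [-1.7 -0.2  6.1] w 57.9
slide [-13.73, 0.09, -0.08] turn [-0.008, 0.008, 0.005] rows 3.3
slide [-13.79, 26.41, 9.23] turn [0.06, 0.008, 0.005] rows 7.5
[559.03798928 107.96559064]
```

Call:
arm_command(slide=[[-2,0,0],[-6,0,0],[-10,0,0],[-13.8,3,1],[-13.8,26.4,9.2],[-13.8,26.4,9.2],[-13.8,26.4,9.2],[-13.8,26.4,9.2],[-13.8,26.4,9.2],[-13.8,26.4,9.2],[-13.8,26.4,9.2],[-13.8,26.4,9.2],[-13.8,26.4,9.2],[-13.8,26.4,9.2]], turn=[[0,0,0],[0,0,0],[0,0,0],[0,0,0],[0.06,0.008,0.005],[0.06,0.008,0.005],[0.06,0.008,0.005],[0.06,0.008,0.005],[0.06,0.008,0.005],[0.06,0.008,0.005],[0.06,0.008,0.005],[0.06,0.008,0.005],[0.06,0.008,0.005],[0.06,0.008,0.005]], grip=[255,255,255,255,255,255,255,255,255,255,255,255,255,255])

```text
time_s: 23.27
ee_pos: [558.1, 106.5, 149.0]
ee_rot: [-177.0, 89.9, -171.6]
force: [0.4, 0.4, -2.0]
gripper_width: 57.9
```

```bash
python3 - <<'E'
from h import *
st(); st()
p=bx(-2,31)
plan([*p,60],tool([0,0,-1],az(95.5)))
plan([*p,15],tool([0,0,-1],az(95.5)))
s,im,d=grab('wrist'); save(im,'w7.png')
E
```

```text
23.27 q [  9.6  20.9  96.8   0.   62.4 -85.8] p [558.1 106.5 149. ] r [-177.    89.9 -171.6] F [ 0.4  0.4 -2. ] w 57.9
23.27 q [  9.6  20.9  96.8   0.   62.4 -85.8] p [558.1 106.5 149. ] r [-177.    89.9 -171.6] F [ 0.4  0.4 -2. ] w 57.9
slide [8.9, 0.14, 0.13] turn [-0.001, -0.002, 0.0] rows 2.1
slide [13.4, 0.14, 0.14] turn [-0.001, -0.002, 0.0] rows 3.2
```

View pics/w7.png

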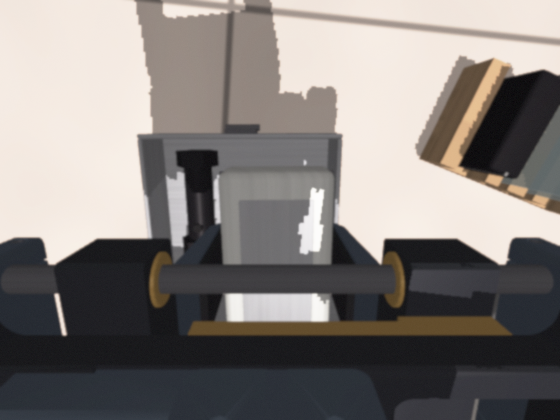

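Call:
arm_command(slide=[[3,0.1,0.1],[6.5,0.1,0.1],[9.5,0.1,0.1],[11.5,0.1,0.1],[12.3,0.1,0.1],[12.7,0.1,0.1],[13,0.1,0.1],[13.2,0.1,0.1],[13.2,0.1,0.1],[13.2,0.1,0.1]], turn=[[0,0,0],[0,0,0],[0,0,0],[0,0,0],[0,0,0],[0,0,0],[0,0,0],[0,0,0],[0,0,0],[0,0,0]], grip=[255,255,255,255,255,255,255,255,255,255])

```text
time_s: 24.15
ee_pos: [560.2, 109.0, 18.5]
ee_rot: [29.2, 89.9, 34.7]
force: [0.9, 0.2, -0.9]
gripper_width: 57.7
```

```bash
python3 - <<'E'
from h import *
st()
s,im,d=grab('wrist'); save(im,'w8.png')
E
```

```text
24.15 q [ 9.800e+00  2.930e+01  1.051e+02  1.000e-01  4.550e+01 -8.570e+01] p [560.2 109.   18.5] r [29.2 89.9 34.7] F [ 0.9  0.2 -0.9] w 57.7
```

View pics/w8.png

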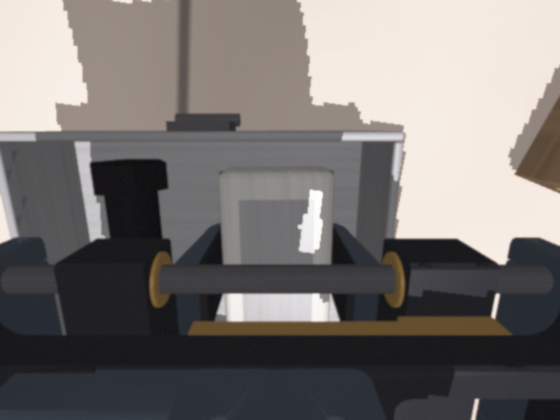

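Tin inside the box, clear of the torch (x≈135) and the walls. Feel the last few mm down.

Call:
arm_command(slide=[[0.1,0,0],[0.2,0,0],[0.2,0,0],[0.2,0,0]], turn=[[0,0,0],[0,0,0],[0,0,0],[0,0,0]], grip=[255,255,255,255])

```text
time_s: 24.53
ee_pos: [560.0, 109.2, 16.8]
ee_rot: [30.6, 89.9, 36.1]
force: [-1.9, 0.1, 5.7]
gripper_width: 57.9
```

Call:
arm_command(slide=[[0.1,0,0],[0.1,0,0],[0.1,0,0]], turn=[[0,0,0],[0,0,0],[0,0,0]], grip=[255,255,255])

```text
time_s: 24.78
ee_pos: [560.0, 109.2, 16.7]
ee_rot: [18.9, 89.9, 24.4]
force: [-3.2, -0.5, 11.6]
gripper_width: 58.0
```

Call:
arm_command(slide=[[0,0,0],[0,0,0],[0,0,0],[0,0,0],[0,0,0]], turn=[[0,0,0],[0,0,0],[0,0,0],[0,0,0],[0,0,0]], grip=[78,78,78,78,78])

```text
time_s: 25.2
ee_pos: [559.3, 109.0, 14.2]
ee_rot: [153.8, 89.9, 159.3]
force: [-0.7, 0.1, -0.1]
gripper_width: 63.0
```

Call:
arm_command(slide=[[-1,0,0],[-3,0,0],[-7,0,0],[-11,0,0],[-15,0,0],[-19,0,0],[-23,0,0],[-27,0,0],[-27,0,0],[-27,0,0],[-27,0,0]], turn=[[0,0,0],[0,0,0],[0,0,0],[0,0,0],[0,0,0],[0,0,0],[0,0,0],[0,0,0],[0,0,0],[0,0,0],[0,0,0]], grip=[78,78,78,78,78,0,0,0,0,0,0])

```text
time_s: 26.12
ee_pos: [559.0, 108.8, 284.2]
ee_rot: [160.4, 89.9, 165.9]
force: [0.0, 0.3, -0.1]
gripper_width: 91.0
```

```bash
python3 - <<'E'
from h import *
st()
s,im,d=grab('side'); save(cv2.resize(im[120:320,180:420],None,fx=3,fy=3),'s7.png')
s,im,d=grab('wrist'); save(im,'w9.png')
W=world('wrist',s,d);X,Y,Z=W[...,0],W[...,1],W[...,2]
u=az(5.5)[:2];v=np.array([-u[1],u[0]])
a=(X-564)*u[0]+(Y-77.3)*u[1]; b=(X-564)*v[0]+(Y-77.3)*v[1]
m=(Z>20)&(Z<48)&(abs(a)<62)&(b>-8)&(b<74);print('tin',m.sum(),np.percentile(a[m],[1,99]).round(1),np.percentile(b[m],[1,99]).round(1),np.percentile(Z[m],[5,50,99]).round(1))
m=(Z>10)&(Z<48)&(abs(a)<62)&(b<-15)&(b>-74);print('torch',m.sum(),np.percentile(a[m],[1,99]).round(1),np.percentile(b[m],[1,99]).round(1),np.percentile(Z[m],[5,50,99]).round(1))
E
```

```text
26.12 q [  9.8  16.   83.9   0.   80.1 -85.7] p [559.  108.8 284.2] r [160.4  89.9 165.9] F [ 0.   0.3 -0.1] w 91.0
tin 3048 [-51.1  47.4] [ 4.1 60.6] [28.5 30.5 32.4]
torch 1833 [-54.3  54.7] [-62.6 -25.4] [23.7 33.4 39.8]
```

View pics/s7.png

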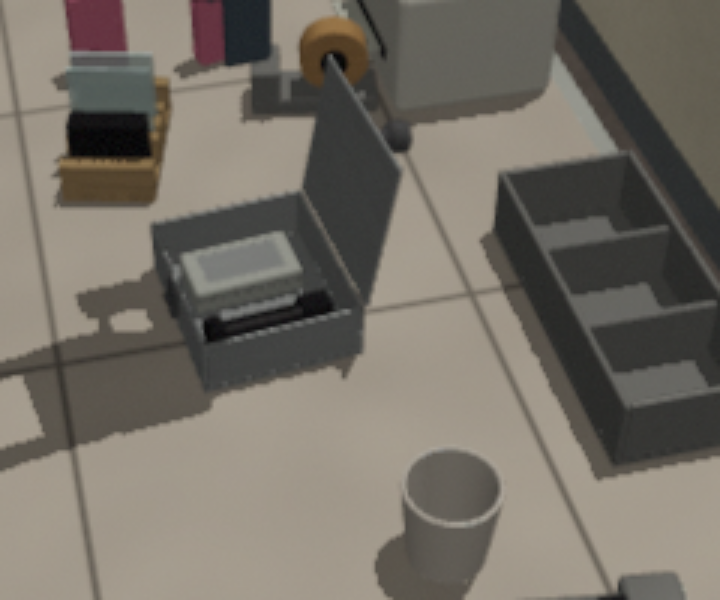

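View pics/w9.png

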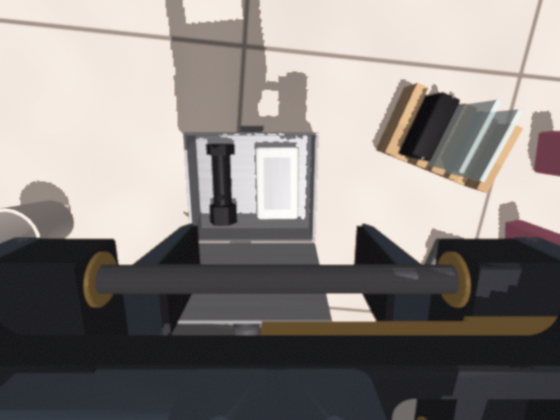

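```bash
python3 - <<'E'
from h import *
st()
# knob b
s,im,d=grab('top'); W=world('top',s,d);X,Y,Z=W[...,0],W[...,1],W[...,2]
u=az(5.5)[:2];v=np.array([-u[1],u[0]])
a=(X-564)*u[0]+(Y-77.3)*u[1]; b=(X-564)*v[0]+(Y-77.3)*v[1]
m=(a>112)&(a<160)&(Z>120)&(Z<200)&(abs(b)<40); print('knob',m.sum(),np.percentile(b[m],[2,98]),np.percentile(a[m],[2,98]),np.percentile(Z[m],[2,98])) if m.sum() else print('hidden')
R0=tool([0,0,-1],az(95.5))
plan([*bx(137,0),290],R0); plan([*bx(137,0),178],R0); print(bx(137,0))
for th in (102.7,96,90,84,78,72,66,60,54,48,42,36,30,24,18,12,6,2,0):
  t=np.radians(th); af=71-125*np.cos(t)+4*np.sin(t)+16; zt=56+125*np.sin(t)+4*np.cos(t)+8
  print(th, 'down %.1f da %.1f'%((178-zt)/10,(af-137)/10))
E
```

```text
26.22 q [  9.8  16.1  84.    0.   80.1 -85.7] p [558.6 108.7 282.7] r [ 176.3   89.7 -178.2] F [ 0.5  0.4 -0.2] w 90.7
hidden
slide [-0.81, -3.18, 13.92] turn [0.0, -0.005, -0.0] rows 3.4
slide [10.39, -3.18, 13.97] turn [0.0, -0.005, -0.0] rows 4.2
[700.36927918  90.4308681 ]
102.7 down -0.7 da -1.9
96 down -1.0 da -3.3
90 down -1.1 da -4.6
84 down -1.1 da -5.9
78 down -0.9 da -7.2
72 down -0.6 da -8.5
66 down -0.2 da -9.7
60 down 0.4 da -10.9
54 down 1.1 da -12.0
48 down 1.8 da -13.1
42 down 2.7 da -14.0
36 down 3.7 da -14.9
30 down 4.8 da -15.6
24 down 6.0 da -16.3
18 down 7.2 da -16.8
12 down 8.4 da -17.1
6 down 9.7 da -17.4
2 down 10.6 da -17.5
0 down 11.0 da -17.5
```

Call:
arm_command(slide=[[-0.8,-1,4],[-0.8,-2,8],[-0.8,-3.2,12],[-0.8,-3.2,14],[-0.8,-3.2,14],[-0.8,-3.2,14],[3,-3.2,14],[7,-3.2,14],[10,-3.2,14],[10.4,-3.2,14],[10.4,-3.2,14],[10.4,-3.2,14]], turn=[[0,0,0],[0,0,0],[0,0,0],[0,0,0],[0,0,0],[0,0,0],[0,0,0],[0,0,0],[0,0,0],[0,0,0],[0,0,0],[0,0,0]], grip=[0,0,0,0,0,0,0,0,0,0,0,0])

```text
time_s: 27.27
ee_pos: [702.2, 90.8, 182.4]
ee_rot: [22.0, 89.9, 27.6]
force: [-0.6, -0.5, 0.4]
gripper_width: 91.2
```

```bash
python3 - <<'E'
from h import *
st()
R0=tool([0,0,-1],az(95.5)); plan([*bx(137,0),178],R0)
s,im,d=grab('side'); save(cv2.resize(im[100:300,180:420],None,fx=3,fy=3),'s8.png')
E
```

```text
27.27 q [  6.4  31.8  73.4   0.   74.7 -89.1] p [702.2  90.8 182.4] r [22.  89.9 27.6] F [-0.6 -0.5  0.4] w 91.2
slide [0.44, -0.02, -0.19] turn [0.0, 0.002, -0.001] rows 0.1
```

View pics/s8.png

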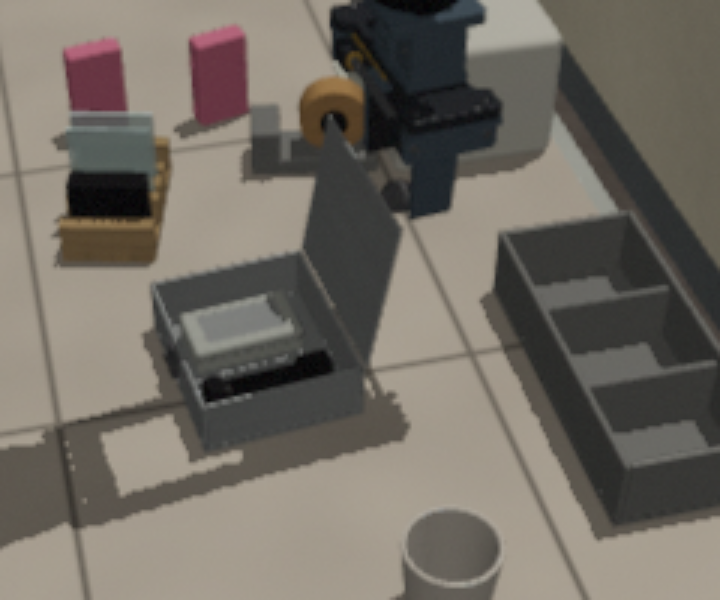

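Call:
arm_command(slide=[[-0.3,0,-1],[-0.4,0,-2],[-0.5,0,-2.7],[-0.6,0,-3.4],[-0.7,0,-4],[-0.7,0,-4.7],[-0.7,0,-5.4],[-0.7,0,-6.1],[-0.6,0,-6.7],[-0.5,0,-7.4],[-0.5,0,-7.4]], turn=[[0,0,0],[0,0,0],[0,0,0],[0,0,0],[0,0,0],[0,0,0],[0,0,0],[0,0,0],[0,0,0],[0,0,0],[0,0,0]], grip=[0,0,0,0,0,0,0,0,0,0,0])

```text
time_s: 28.23
ee_pos: [626.2, 83.2, 184.7]
ee_rot: [172.4, 89.8, 177.9]
force: [-0.3, -1.0, 0.8]
gripper_width: 90.8
```

```bash
python3 - <<'E'
from h import *
st()
s,im,d=grab('side'); save(cv2.resize(im[100:300,180:420],None,fx=3,fy=3),'s9.png')
s=env.state();p=s['ee_pos'][:2]-[564,77.3];u=az(5.5)[:2];ac=p@u; print('a',ac,'b',p@[-u[1],u[0]])
for th in (78,72,66,60,54,48,42,36,30,24,18,12,6,2,0):
  t=np.radians(th); af=71-125*np.cos(t)+4*np.sin(t)+16; zt=56+125*np.sin(t)+4*np.cos(t)+8
  print(th, 'down %.1f da %.1f'%((s['ee_pos'][2]-zt)/10,(af-ac)/10))
E
```

```text
28.23 q [  6.5  24.9  84.9   0.   70.5 -89. ] p [626.2  83.2 184.7] r [172.4  89.8 177.9] F [-0.3 -1.   0.8] w 90.8
a 62.991427388858845 b -0.09735263812921513
78 down -0.2 da 0.2
72 down 0.1 da -1.1
66 down 0.5 da -2.3
60 down 1.0 da -3.5
54 down 1.7 da -4.6
48 down 2.5 da -5.7
42 down 3.4 da -6.6
36 down 4.4 da -7.5
30 down 5.5 da -8.2
24 down 6.6 da -8.9
18 down 7.8 da -9.4
12 down 9.1 da -9.7
6 down 10.4 da -10.0
2 down 11.2 da -10.1
0 down 11.7 da -10.1
```

View pics/s9.png

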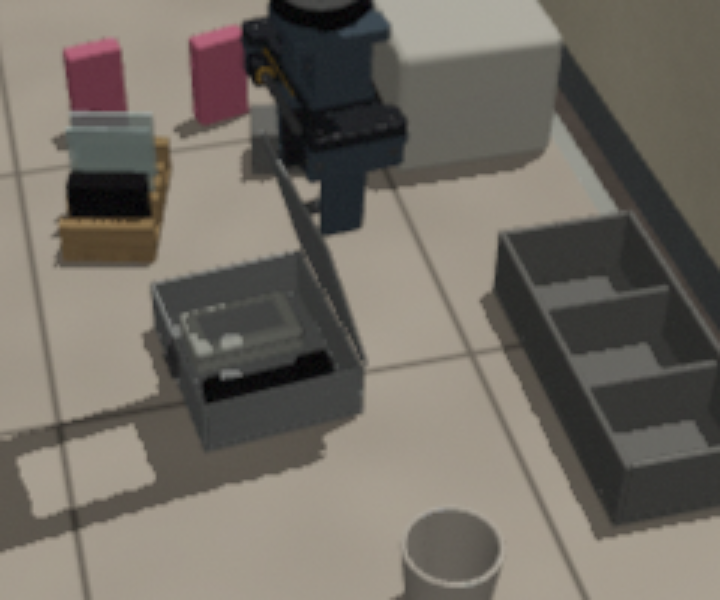

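Call:
arm_command(slide=[[0.1,0,-0.6],[0.2,0,-1.2],[0.4,0,-1.8],[0.6,0,-2.4],[0.8,0,-3],[1.1,0,-3.5],[1.4,0,-4.1],[1.8,0,-4.6],[2.2,0,-5.2],[2.6,0,-5.7],[3.0,0,-6.2],[3.5,0,-6.6],[4,0,-7.1],[4.5,0,-7.5],[5,0,-7.8],[5.6,0,-8.2],[6.2,0,-8.6],[6.6,0,-8.9],[6.6,0,-8.9]], turn=[[0,0,0],[0,0,0],[0,0,0],[0,0,0],[0,0,0],[0,0,0],[0,0,0],[0,0,0],[0,0,0],[0,0,0],[0,0,0],[0,0,0],[0,0,0],[0,0,0],[0,0,0],[0,0,0],[0,0,0],[0,0,0],[0,0,0]], grip=[0,0,0,0,0,0,0,0,0,0,0,0,0,0,0,0,0,0,0])

```text
time_s: 29.87
ee_pos: [538.2, 74.8, 118.2]
ee_rot: [170.9, 89.8, 176.4]
force: [-0.3, 0.2, 0.3]
gripper_width: 91.1
```

```bash
python3 - <<'E'
from h import *
st()
s,im,d=grab('side'); save(cv2.resize(im[100:300,180:420],None,fx=3,fy=3),'s10.png')
s=env.state();p=s['ee_pos'][:2]-[564,77.3];u=az(5.5)[:2];ac=p@u; print('a',ac,'b',p@[-u[1],u[0]])
for th in (24,18,12,6,2,0):
  t=np.radians(th); af=71-125*np.cos(t)+4*np.sin(t)+16; zt=56+125*np.sin(t)+4*np.cos(t)+8
  print(th, 'down %.1f da %.1f'%((s['ee_pos'][2]-zt)/10,(af-ac)/10))
E
```

```text
29.87 q [  6.7  20.6 102.4   0.   57.2 -88.9] p [538.2  74.8 118.2] r [170.9  89.8 176.4] F [-0.3  0.2  0.3] w 91.1
a -25.30149426173337 b -0.065012388185679
24 down 0.0 da -0.0
18 down 1.2 da -0.5
12 down 2.5 da -0.9
6 down 3.8 da -1.2
2 down 4.6 da -1.2
0 down 5.1 da -1.3
```

View pics/s10.png

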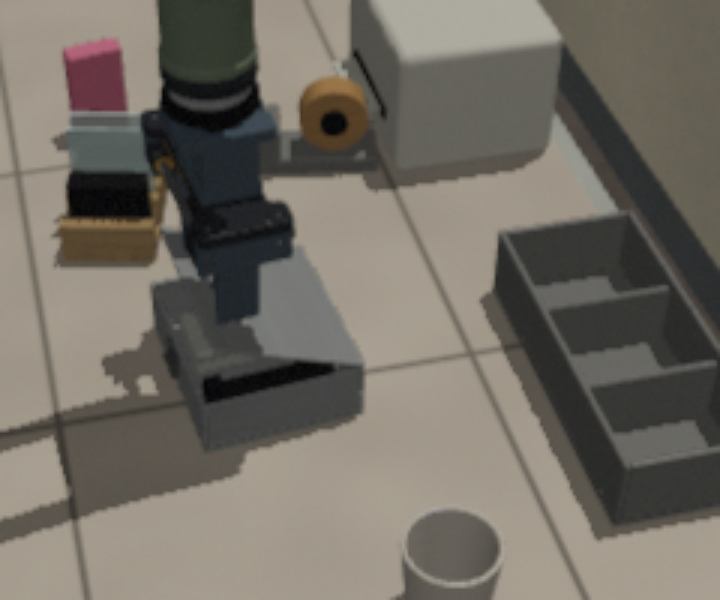

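Works well. Continue down, stopping just short of shut, then press by feel.

Call:
arm_command(slide=[[0.5,0,-0.2],[1,0,-0.4],[1.5,0,-0.6],[2,0,-0.8],[2.5,0,-0.9],[3,0,-1],[3.5,0,-1.1],[4,0,-1.2],[4.4,0,-1.2],[4.6,0,-1.2],[4.7,0,-1.2],[4.7,0,-1.2]], turn=[[0,0,0],[0,0,0],[0,0,0],[0,0,0],[0,0,0],[0,0,0],[0,0,0],[0,0,0],[0,0,0],[0,0,0],[0,0,0],[0,0,0]], grip=[0,0,0,0,0,0,0,0,0,0,0,0])

```text
time_s: 30.92
ee_pos: [527.5, 73.7, 72.1]
ee_rot: [156.3, 89.9, 161.8]
force: [0.7, 0.5, 0.1]
gripper_width: 91.7
```

Call:
arm_command(slide=[[0.1,0,0],[0.2,0,0],[0.2,0,0],[0.2,0,0]], turn=[[0,0,0],[0,0,0],[0,0,0],[0,0,0]], grip=[0,0,0,0])

```text
time_s: 31.25
ee_pos: [527.8, 73.8, 70.5]
ee_rot: [133.3, 90.0, 138.8]
force: [-0.3, 0.6, -0.1]
gripper_width: 91.5
```

Call:
arm_command(slide=[[0.1,0,0],[0.2,0,0],[0.2,0,0],[0.2,0,0]], turn=[[0,0,0],[0,0,0],[0,0,0],[0,0,0]], grip=[0,0,0,0])

```text
time_s: 31.58
ee_pos: [527.7, 73.7, 68.4]
ee_rot: [145.9, 89.9, 151.4]
force: [-0.0, 0.5, -1.7]
gripper_width: 91.0
```

Call:
arm_command(slide=[[0.1,0,0],[0.15,0,0],[0.15,0,0],[0.15,0,0]], turn=[[0,0,0],[0,0,0],[0,0,0],[0,0,0]], grip=[0,0,0,0])

```text
time_s: 31.92
ee_pos: [527.6, 73.7, 66.8]
ee_rot: [148.7, 89.9, 154.2]
force: [0.2, 0.6, -0.2]
gripper_width: 91.2
```

Call:
arm_command(slide=[[0.1,0,0],[0.15,0,0],[0.15,0,0],[0.15,0,0]], turn=[[0,0,0],[0,0,0],[0,0,0],[0,0,0]], grip=[0,0,0,0])

```text
time_s: 32.25
ee_pos: [527.7, 73.8, 66.7]
ee_rot: [128.7, 90.0, 134.2]
force: [-2.0, 0.0, 9.5]
gripper_width: 91.3
```

Call:
arm_command(slide=[[0.05,0,0],[0.1,0,0],[0.1,0,0],[0.1,0,0]], turn=[[0,0,0],[0,0,0],[0,0,0],[0,0,0]], grip=[0,0,0,0])

```text
time_s: 32.58
ee_pos: [527.7, 73.7, 66.6]
ee_rot: [82.4, 90.0, 87.9]
force: [-4.0, 0.2, 15.9]
gripper_width: 91.2
```

Call:
arm_command(slide=[[-0.2,0,0],[-2,0,0],[-6,0,0],[-10,0,0],[-14,0,0],[-17,0,0],[-17,0,-10],[-17,0,-15],[-17,0,-15],[-17,0,-15],[-17,0,-15]], turn=[[0,0,0],[0,0,0],[0,0,0],[0,0,0],[0,0,0],[0,0,0],[0,0,0],[0,0,0],[0,0,0],[0,0,0],[0,0,0]], grip=[0,0,0,0,0,0,0,0,0,0,0])

```text
time_s: 33.5
ee_pos: [373.2, 58.7, 234.3]
ee_rot: [171.1, 89.8, 176.7]
force: [-0.2, 0.4, -0.3]
gripper_width: 91.2
```

```bash
python3 - <<'E'
from h import *
st()
s,im,d=grab('side'); save(im,'s11.png'); Ws=world('side',s,d)
s,im,d=grab('top'); save(im,'t3.png'); Wt=world('top',s,d)
u=az(5.5)[:2];v=np.array([-u[1],u[0]])
for n,W in (('side',Ws),('top',Wt)):
  X,Y,Z=W[...,0],W[...,1],W[...,2]
  a=(X-564)*u[0]+(Y-77.3)*u[1]; b=(X-564)*v[0]+(Y-77.3)*v[1]
  m=(abs(a)<66)&(abs(b)<80)&(abs(b)>25)&(Z>30)&(Z<90)
  if m.sum()>20: print(n,m.sum(),np.polyfit(a[m],Z[m],1).round(3),np.median(Z[m]), a[m].min())
for l in ['cup','stamp','tape','scanner','fob_center','pad','divider_a']:
    r=env.search_frame('top',l); print(l,[(np.round(q['point']).tolist(),round(q['p'],2)) for q in r[:2]])
E
```

```text
33.5 q [  7.2  -0.3 110.8   0.   69.7 -88.4] p [373.2  58.7 234.3] r [171.1  89.8 176.7] F [-0.2  0.4 -0.3] w 91.2
side 1433 [2.5000e-02 5.9494e+01] 60.019061696522044 -65.9927174755367
top 2188 [-2.0000e-03  5.9029e+01] 58.986521116996755 -65.95401637828358
cup [([659.0, -222.0, 40.0], 0.69)]
stamp [([413.0, -392.0, 20.0], 0.6)]
tape [([684.0, 365.0, 58.0], 0.74)]
scanner [([746.0, -310.0, 29.0], 0.87)]
fob_center [([575.0, -409.0, 10.0], 0.71)]
pad [([462.0, 281.0, 79.0], 0.73)]
divider_a [([476.0, 310.0, 88.0], 0.89), ([480.0, 338.0, 87.0], 0.71)]
```

View pics/s11.png

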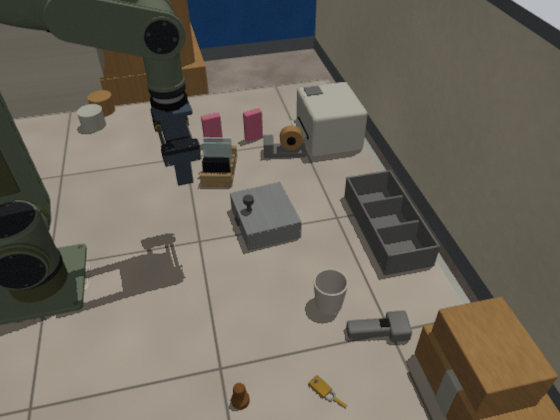

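View pics/t3.png

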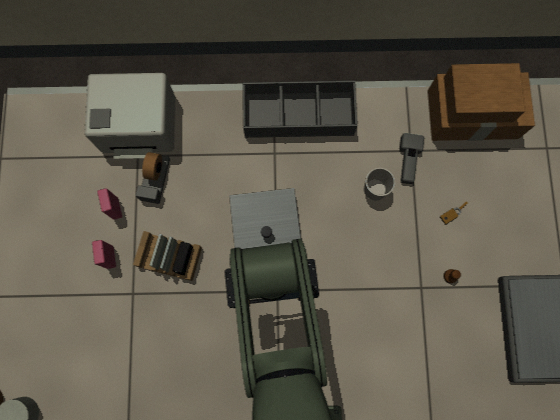

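```bash
python3 -c "
from h import *
print(env.job_done())"
```

```text
the job is handed in; nothing more can be done
None
```

The torch and the silver tin from the stand are both in the seal box with the lid shut, and I handed the job in at about 34 s.

- **Torch:** I set it on the box floor. The wrist camera read its top at about 39 mm above the counter, below the 54 mm rim.
- **Tin:** I drew it out on end, laid it flat on the counter, released it, took it again lying flat and set it beside the torch. Its top read about 30 mm above the counter.
- **Lid:** I pushed it shut from behind and pressed until it carried about 16 N. The top camera showed it level at about 59 mm (slope -0.002). The side camera disagreed slightly, at 60 mm with a slope of +0.025. The pressing height agrees with the top camera.
- **Other things:** The cup, stamp, tape, scanner, fob, pad and dividers were found within 6 mm of where they started, close to the networks' 4 mm accuracy. The two pink tins were left alone and look unmoved in the pictures.

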